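# Stand the toppled bottle up against the fence

## Task

The square amber glass bottle on the returns shelf has toppled over. Without lifting it clear of the shelf, raise its neck, lean its mouth against the grey fence and let go so that it rests there by itself; then push it in along the shelf until it stands up, press its side flat and snug against the fence with a steady light push for about a second, and leave it standing there. It is glass, so press gently the whole time, and leave everything else where it is.

Things in the scene. Friction and masses are not known exactly. Their poses are not given: they have to be found in the camera images.
- bottle: empty square amber glass bottle, white paper band, 0.2 to 0.4 kg: body 60 x 60 mm, 130 long, 18 mm shoulder, round neck 26 mm across from 146 to 182 mm, 190 in all; centre of mass 73 mm from the base. Origin: centre of its base; z to the mouth; x, y square to its sides. Starts lying on its +x side, mouth towards the fence, 50 to 100 mm short of it. Friction on shelf and fence about 0.5 to 0.7
- mouth (a point): centre of the bottle's mouth (lip 29 mm across), on its axis, 190 mm from the base. Leaning over 22 degrees from vertical the bottle needs the fence, nearer vertical it drops onto its base by itself. Pushed in at the rear base edge it rights itself from a lean of about 33 degrees, but jams from over 40; fingers that do not go down with that edge carry the bottle up
- fence: upright grey board with a blue top edge, fixed, rigid: 340 mm wide, 228 high, 15 thick, aluminium brackets behind. Origin on its front face (towards the bottle) at the middle of its foot; x points into the board, away from the bottle, y along the board, z up
- clamp: bystander, leave alone: blue plastic clamp gripping a stack of four flattened aluminium cans, about 110 x 66 mm, 100 mm high, origin under the stack
- eggcup: bystander, leave alone: white ceramic egg cup holding caps, 50 mm across, 62 mm high, origin under its centre
- petbottle: bystander, leave alone: clear plastic bottle standing, 66 mm across, 210 mm high, origin under its centre
- greenbottle: bystander, leave alone: green glass bottle standing behind the fence, 64 mm across, 200 mm high, origin under its centre
- jar: bystander, leave alone: clear jar with a steel lid standing behind the fence, 72 mm across, 100 mm high, origin under its centre
- drinkcan: bystander, leave alone: aluminium drink can standing, 62 mm across, 115 mm high, origin under its centre
- heel (a point): middle of the bottle's base edge on its +x side, 30 mm from the origin: the edge on the shelf at the start, on which the bottle pivots; it stays on the shelf throughout and ends at the foot of the fence
There are look-alikes about, which are no part of the job. What is shaped like the bottle but red or yellow is not meant.

How it is judged:
By the outcome, as a careful person would: the job done as asked, in the order asked, and still so for the second after the job is handed in, with the robot touching nothing.
It also fails if it takes over 72 s, if anything falls off the work surface, if the arm or the gripper's body presses on something with over 40 N, if the wrist force passes 120 N, or if a joint passes its speed limit or range.

## Robot

A 6-joint arm with a two-finger parallel gripper is mounted at the origin on the work surface. World frame = base frame: x ahead of the robot, y to its left, z up, the work surface at z = 0. Lengths are in mm, angles in rad, forces in N, time in s.
With the tool pointing down it reaches from about 275 to 825 mm from the base axis. Payload 4.9 kg.
Tool frame: the origin (TCP) lies midway between the tips of the shut fingers; the grasp point (between the pads) lies 19 mm behind it; z points along the fingers, y is the line along which they close (so a half turn about z gives the same grasp; the last joint's range is limited). The gripper opens to 85 mm and grips with 20 to 120 N. Pads are 22 mm wide; open, the fingers measure 114 mm over their backs; the gripper's body (76 mm by 85 mm) begins 54 mm behind the grasp point. The pads swing forward as they close: fully open they stand 13 mm farther back than shut.
Start: joints at [-1.453, 0.326, -0.193, 1.052, 0, 1.437], TCP at [137.042, -532.67, 196.281] pointing down, gripper open.
Joint ranges: [-2.65, 2.65], [-0.97, 1.79], [-1.3, 1.35], [-1.93, 2.1], [-1.47, 1.37], [-3.14, 3.14]. Speed limits (rad/s): [2.57, 2.57, 3.14, 3.14, 3.14, 3.14].

## Interface

Orientations are given as a rotation vector (axis times angle).
In Python, from rig import ctrl gives the robot as it stands. The module is installed in compiled form; this text tells all that it offers.
- The arm moves only by the tool jog_arm, never from a script. Its argument "commands" is a list of rows, each a list of 2 entries, a list of its own where there are three numbers: the shift along the tool's x, y, z in units of 0.025 m (1.0 is 0.025 m), then the turn about the tool's z in units of 6 degrees (1.0 is 6 degrees). A call has 1 to 20 rows; each row shifts and turns the commanded pose from where the row before left it, along the tool's axes as they then stand; what a row does not reach is not made up. A row lasts 1/12 s, in which the tool goes at most 41.7 mm and 7.16 degrees, less where a joint would pass 70% of its speed; a pose out of reach is approached as far as the arm can. A call with a number of a shift or a turn outside -1 to 1 is refused whole. A call with a gripper value outside its range is refused whole. "gripper" is the gripper's target within -1 to 1 (fully open at 1, half-way at 0, shut at -1), set as the call begins (left out, the last holds). The fingers move at their own pace and stop on an object; "newtons" is the grip in N (left out, the last holds). Time passes only in rows, so rows that do not move let the fingers close. It gives the time, the measured TCP pose, the force, the opening and the grip force at its end, in the units of the state.
- ctrl.read_state(): the state, without advancing time (a new reading comes with each control period).
- ctrl.read_camera(name): name is "side" or "top"; returns a dict with "frame" (384x512x3 uint8, red, green, blue), "z_map" (384x512 float32, mm along the optical axis (not along the pixel's ray), 0 where there is no reading), "vertical_fov" (degrees; the focal length in pixels is half the picture's height over the tangent of half this angle, whatever the lens; pixels are square), "cx", "cy" (the principal point, pixels), "world_from_camera" (4x4, takes a point from camera to world coordinates). Camera axes: x right, y up, looking along -z (the intrinsics and any distortion apply to the point x, -y, -z); pixel columns grow to the right and rows downward; lengths in mm; the calibration is good to about 2 mm. A picture is of the moment at which its call begins.
- ctrl.job_done(): hands the job in; it is judged then, once.
The state is a dict: "time_s": time; "qpos": joint angles; "dq": joint speeds; "joint_torque": joint torques, N m; "ee_pos": TCP position; "eef_rot": TCP orientation; "ft_force": force on the tool from outside, world axes, zero at the start; "ft_torque": the same for the moment, N m; "grip_width": opening from 0.0 (shut) to 1.0 (fully open); "grasp_force": force on a finger pad.
Only numpy, scipy, OpenCV 4.12 (cv2) and the standard library are available. Lean on these libraries where they do the work, as an engineer would, in place of code of your own. Each camera call takes 0.05 s, during which the arm holds its last target. There are 200 camera calls.

## Working session

There is one attempt and no reset: what is moved stays moved. The work goes in short steps, Python scripts to look and compute and a tool call to move; the robot and the scene stay as the last step left them, time stands still between calls to the robot, and variables do not carry over. Pictures are saved under pics/ and viewed, at most 10 in all, crops included, and the job is handed in when it is done.

Besides the shell and the picture viewer there is one more tool, called after "Request:" as name([rows], argument=value, ...), one row to a line, values as JSON. jog_arm: Moves the arm, as the interface text tells. Shifts and turns lie within -1 to 1; 1 stands for 0.025 m of shift or 6 degrees of turn. Its arguments: {"type":"object","properties":{"commands":{"type":"array"},"gripper":{"type":"number"},"newtons":{"type":"number"}},"required":["commands"]}

```bash
mkdir -p pics
cat > h.py <<'E'
import numpy as np, cv2
from rig import ctrl
from scipy.spatial.transform import Rotation as R
def cam(n):
    c=ctrl.read_camera(n); c['f']=192/np.tan(np.radians(c['vertical_fov'])/2); return c
def pts(c):
    v,u=np.mgrid[:384,:512]; z=c['z_map']
    P=np.stack([(u-c['cx'])/c['f']*z,-(v-c['cy'])/c['f']*z,-z],-1)
    T=c['world_from_camera']; return P@T[:3,:3].T+T[:3,3]
def save(c,n): cv2.imwrite('pics/'+n,c['frame'][:,:,::-1])
E
python3 - <<'E'
from h import *
for n in('top','side'):
    c=cam(n); save(c,n+'0.png'); np.savez(n+'0.npz',**c)
    print(n,c['f'],c['cx'],c['cy'],[k for k in c],np.round(c['world_from_camera'],2).tolist())
s=ctrl.read_state(); print(s)
E
```

```text
top 368.64718430555797 258.3243153479302 186.4626645773888 ['frame', 'z_map', 'vertical_fov', 'cx', 'cy', 'world_from_camera', 'f'] [[-0.0, 0.99, -0.14, 362.43], [-1.0, -0.01, -0.0, -35.18], [-0.0, 0.14, 0.99, 1178.79], [0.0, 0.0, 0.0, 1.0]]
side 377.5358048409287 251.15708703441723 190.90993556547517 ['frame', 'z_map', 'vertical_fov', 'cx', 'cy', 'world_from_camera', 'f'] [[-0.95, 0.23, -0.24, 226.96], [-0.33, -0.66, 0.68, 799.67], [-0.0, 0.72, 0.7, 894.75], [0.0, 0.0, 0.0, 1.0]]
{'time_s': 0.1, 'qpos': array([-1.45319869e+00,  3.26873390e-01, -1.93500185e-01,  1.05198387e+00,
       -2.07860903e-05,  1.43656760e+00]), 'dq': array([-0.00040045, -0.00184028,  0.00246447,  0.0008649 ,  0.00092363,
        0.00148642]), 'joint_torque': array([ 1.10476638e-03, -4.44238865e+01,  2.63037997e+01,  7.87033379e-03,
       -7.96271866e-05, -1.84302046e-06]), 'ee_pos': array([ 136.96564938, -532.07558122,  195.5720093 ]), 'eef_rot': array([-3.11517305e+00, -3.94327489e-01,  1.22524180e-05]), 'ft_force': array([0.88786216, 0.2513561 , 0.51428763]), 'ft_torque': array([-0.00040239, -0.00656336,  0.04511477]), 'grasp_force': 0.0, 'grip_width': 1.0019215594956281}
```

View pics/top0.png

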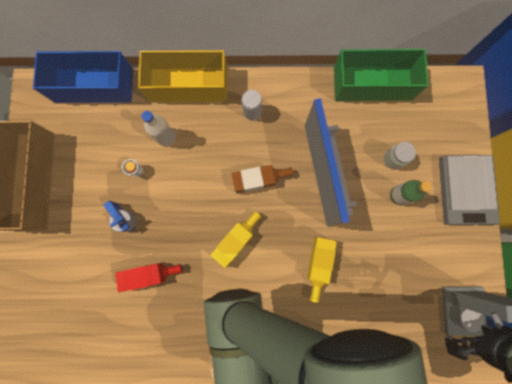

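View pics/side0.png

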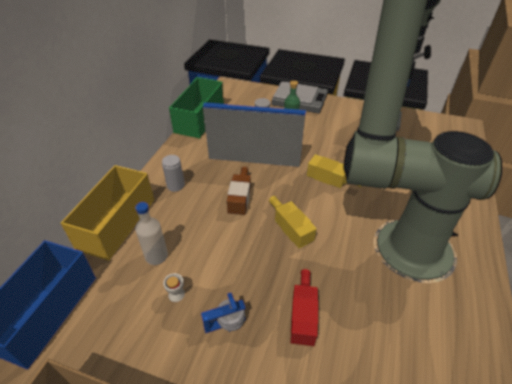

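The bottle lies at about (235,180) to (295,173) in the top view, mouth to the right. The fence's blue top edge runs from (320,102) to (345,220). In the side view the bottle is at (239,190), in front of the grey board. The yellow and red look-alikes are clear of it. Next I'll measure.

Run:
```python
from h import *
C={n:dict(np.load(n+'0.npz')) for n in('top','side')}
def fitplane(Q):
    for _ in range(5):
        m=Q.mean(0); n=np.linalg.svd(Q-m,full_matrices=False)[2][2]; r=(Q-m)@n; Q=Q[abs(r)<max(2,2*r.std())]
    return m,n,len(Q),r.std()
roi={'top':(225,160,300,200),'side':(222,160,256,218)}
for n,c in C.items():
    P=pts(c); hsv=cv2.cvtColor(c['frame'],cv2.COLOR_RGB2HSV); x0,y0,x1,y1=roi[n]
    M=np.zeros((384,512),bool); M[y0:y1,x0:x1]=1
    b=M&(c['z_map']>0)&(P[...,2]>12)
    Q=P[b]; print(n,'bottle pts',len(Q),Q.min(0),Q.max(0))
    xy=Q[:,:2].astype(np.float32)
    print('rect',cv2.minAreaRect(xy), 'table z',np.median(P[200:260,190:210,2] if n=='top' else P[300:330,120:150,2]))
    body=Q[Q[:,2]>52]; print('top face z',np.percentile(body[:,2],[5,50,95]),'rect',cv2.minAreaRect(body[:,:2].astype(np.float32)))
    # fence
    blue=(hsv[...,0]>100)&(hsv[...,0]<130)&(hsv[...,1]>150)
    F=np.zeros_like(blue)
    if n=='top': F[90:230,300:355]=1
    else: F[98:118,200:310]=1
    B=P[blue&F&(P[...,2]>200)]; print('fence top',len(B),np.percentile(B[:,2],[5,50,95]),cv2.minAreaRect(B[:,:2].astype(np.float32)))
    if n=='side':
        Q=P[118:155,215:295].reshape(-1,3); Q=Q[(Q[:,2]>15)&(Q[:,2]<220)]
    else:
        Q=P[115:205,300:345].reshape(-1,3); Q=Q[(Q[:,2]>15)&(Q[:,2]<200)]
    print('front',fitplane(Q))
```

```text
top bottle pts 1057 [ 513.00610365 -141.15249637   12.25750049] [593.93731066  49.44671957  65.22283001]
rect ((560.4075927734375, -46.50019073486328), (61.22855758666992, 189.2435302734375), 11.504231452941895) table z -1.0373947361385945
top face z [54.61009688 58.74979514 62.50654739] rect ((554.7833862304688, -18.56140899658203), (61.106666564941406, 132.2451934814453), 11.504231452941895)
fence top 481 [223.74040118 226.67066315 229.25753667] ((515.2103881835938, -200.33328247070312), (187.02793884277344, 409.2588195800781), 67.3309555053711)
front (array([ 594.42890537, -211.47663929,  114.21695632]), array([ 1.88538114e-01, -9.82065693e-01, -5.95881861e-04]), 1140, np.float64(0.40688626229817776))
side bottle pts 837 [ 512.68778713 -218.06506894   12.28596357] [594.27403268  51.96185061  65.55591153]
rect ((566.9876708984375, -82.91668701171875), (61.122013092041016, 267.7611083984375), 11.42453670501709) table z 0.3697733719881171
top face z [57.12023505 60.76331376 63.44206062] rect ((554.2666015625, -18.932701110839844), (60.83932113647461, 132.8318634033203), 11.074836730957031)
fence top 304 [225.0561462  228.40636232 230.87316799] ((341.82440185546875, 227.59793090820312), (320.0811767578125, 1122.22998046875), 27.272485733032227)
front (array([ 569.7748521 , -219.96680283,  118.82859109]), array([ 0.18659591, -0.98243581,  0.00135847]), 2579, np.float64(1.6847975563284747))
```

Request:
jog_arm([
  [[0,0,-0.4],-0.96],
  [[0,0,-0.4],-0.96],
  [[0,0,-0.4],-0.96],
  [[0,0,-0.4],-0.96],
  [[0,0,-0.4],-0.96],
  [[0,0,-0.4],-0.96],
  [[0,0,-0.4],-0.96],
  [[0,0,-0.4],-0.96],
  [[0,0,-0.4],-0.96],
  [[0,0,-0.4],-0.96],
  [[0,0,-0.4],-0.96],
  [[0,0,-0.4],-0.96],
  [[0,0,-0.4],-0.96],
  [[0,0,-0.4],-0.96],
  [[0,0,-0.4],-0.96],
  [[0,0,0],0],
], gripper=1, newtons=20)

```text
time_s: 1.43
ee_pos: [137.1, -533.3, 347.8]
eef_rot: [1.999, 2.421, -0.002]
ft_force: [0.3, -0.2, 0.5]
grip_width: 1.001
grasp_force: 0.0
```

```bash
cat >> h.py <<'E'
n=np.array([.1875,-.98226]); e=np.array([.98226,.1875])
def st():
    s=ctrl.read_state(); p=s['ee_pos']; M=R.from_rotvec(s['eef_rot']).as_matrix()
    print('t %.2f s %.1f l %.1f z %.1f yawx %.2f w %.3f g %.1f F'%(s['time_s'],p[:2]@n,p[:2]@e,p[2],np.degrees(np.arctan2(M[1,0],M[0,0])),s['grip_width'],s['grasp_force']),np.round(s['ft_force'],1),'q',np.round(s['qpos'],2))
E
python3 -c "
from h import *;st()"
```

```text
t 1.43 s 549.5 l 34.7 z 347.8 yawx 100.92 w 1.001 g 0.0 F [ 0.3 -0.2  0.5] q [-1.45  0.28  0.12  1.41  0.   -0.07]
```

Request:
jog_arm([
  [[0.66,1,0],0],
  [[0.66,1,0],0],
  [[0.66,1,0],0],
  [[0.66,1,0],0],
  [[0.66,1,0],0],
  [[0.66,1,0],0],
  [[0.66,1,0],0],
  [[0.66,1,0],0],
  [[0.66,1,0],0],
  [[0.66,1,0],0],
  [[0.66,1,0],0],
  [[0.66,1,0],0],
  [[0.66,1,0],0],
  [[0.66,1,0],0],
  [[0.66,1,0],0],
  [[0.66,1,0],0],
  [[0.66,1,0],0],
  [[0.66,1,0],0],
  [[0.66,1,0],0],
  [[0.66,1,0],0],
])

```text
time_s: 3.1
ee_pos: [566.7, -113.3, 345.3]
eef_rot: [-2.005, -2.417, 0.001]
ft_force: [0.8, -1.0, -0.4]
grip_width: 1.001
grasp_force: 0.0
```

Request:
jog_arm([
  [[0,0.2,0],0],
  [[0,0,0],0],
  [[0,0,0],0],
])

```text
time_s: 3.35
ee_pos: [570.5, -113.8, 345.3]
eef_rot: [-2.002, -2.419, 0.002]
ft_force: [-0.5, -0.1, -0.2]
grip_width: 0.997
grasp_force: 0.0
```

```bash
python3 -c "
from h import *;st()"
```

```text
t 3.35 s 218.8 l 539.1 z 345.3 yawx 100.77 w 0.997 g 0.0 F [-0.5 -0.1 -0.2] q [-0.32  0.35  0.21  1.44 -0.    1.06]
```

Request:
jog_arm([
  [[0,0.12,1],-0.08],
  [[0,0,1],0],
  [[0,0,1],0],
  [[0,0,1],0],
  [[0,0,1],0],
  [[0,0,1],0],
  [[0,0,1],0],
  [[0,0,1],0],
  [[0,0,1],0],
  [[0,0,1],0],
  [[0,0,1],0],
  [[0,0,1],0],
  [[0,0,0.6],0],
  [[0,0,0.3],0],
  [[0,0,0],0],
])

```text
time_s: 4.6
ee_pos: [571.8, -113.7, 22.3]
eef_rot: [-1.993, -2.425, 0.002]
ft_force: [-0.7, 0.2, 0.1]
grip_width: 0.998
grasp_force: 0.0
```

Request:
jog_arm([
  [[0,0,0],0],
  [[0,0,0],0],
  [[0,0,0],0],
  [[0,0,0],0],
  [[0,0,0],0],
  [[0,0,0],0],
], gripper=-0.28)

```text
time_s: 5.1
ee_pos: [574.4, -113.2, 24.3]
eef_rot: [1.991, 2.429, 0.0]
ft_force: [-0.2, 0.8, 0.0]
grip_width: 0.361
grasp_force: 0.0
```

```bash
python3 -c "
from h import *;st()
c=cam('side');save(c,'s1.png');t=cam('top')
import cv2
a=cv2.resize(c['frame'][80:240,180:320],(700,800))[:600]
b=np.hstack([cv2.resize(c['frame'][110:230,190:290],(400,480)),cv2.resize(t['frame'][120:216,220:300],(400,480))])
cv2.imwrite('pics/g1.png',b[:,:,::-1])"
```

```text
t 5.10 s 218.9 l 543.0 z 24.3 yawx 101.31 w 0.361 g 0.0 F [-0.2  0.8  0. ] q [-0.32  0.55 -0.32  0.7  -0.    1.05]
```

View pics/g1.png

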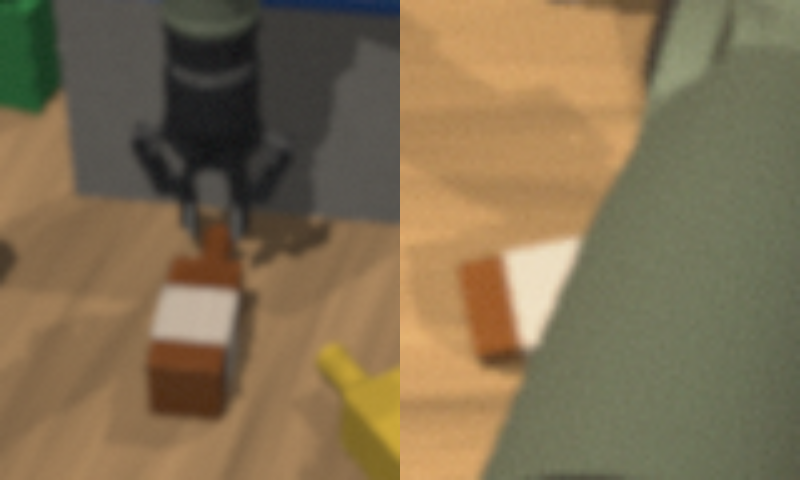

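The gripper straddles the neck, at about (215,225) in the left crop. I'll close gently in small steps and watch the force.

Request:
jog_arm([
  [[0,0,0.04],0],
  [[0,0,0],0],
  [[0,0,0],0],
], gripper=-0.38)

```text
time_s: 5.45
ee_pos: [573.9, -113.0, 22.6]
eef_rot: [-1.992, -2.429, 0.0]
ft_force: [-1.4, 0.0, -0.2]
grip_width: 0.31
grasp_force: 0.0
```

Request:
jog_arm([
  [[0,0,0],0],
  [[0,0,0],0],
  [[0,0,0],0],
], gripper=-0.41)

```text
time_s: 5.7
ee_pos: [574.0, -113.1, 22.8]
eef_rot: [-1.992, -2.429, 0.0]
ft_force: [0.4, -0.7, 0.5]
grip_width: 0.295
grasp_force: 0.0
```

Request:
jog_arm([
  [[0,0,0],0],
  [[0,0,0],0],
  [[0,0,0],0],
], gripper=-0.44)

```text
time_s: 5.95
ee_pos: [574.0, -113.1, 22.8]
eef_rot: [1.992, 2.429, 0.0]
ft_force: [0.6, -0.2, 0.1]
grip_width: 0.284
grasp_force: 0.0
```

Request:
jog_arm([
  [[0,0,0],0],
  [[0,0,0],0],
  [[0,0,0],0],
], gripper=-0.47)

```text
time_s: 6.2
ee_pos: [574.0, -113.1, 22.8]
eef_rot: [-1.992, -2.429, 0.0]
ft_force: [0.4, 0.1, 0.4]
grip_width: 0.263
grasp_force: 0.0
```

Request:
jog_arm([
  [[0,0,0],0],
  [[0,0,0],0],
  [[0,0,0],0],
], gripper=-0.5)

```text
time_s: 6.45
ee_pos: [574.0, -113.1, 22.8]
eef_rot: [1.992, 2.429, -0.0]
ft_force: [0.6, -0.9, -0.2]
grip_width: 0.249
grasp_force: 0.0
```

Request:
jog_arm([
  [[0,0,0],0],
  [[0,0,0],0],
  [[0,0,0],0],
], gripper=-0.53)

```text
time_s: 6.7
ee_pos: [574.0, -113.1, 22.8]
eef_rot: [1.992, 2.429, 0.0]
ft_force: [-0.2, -0.7, -0.1]
grip_width: 0.237
grasp_force: 0.0
```

Request:
jog_arm([
  [[0,0,0],0],
  [[0,0,0],0],
  [[0,0,0],0],
], gripper=-0.58)

```text
time_s: 6.95
ee_pos: [574.0, -113.1, 22.8]
eef_rot: [1.992, 2.429, 0.0]
ft_force: [-0.6, 0.1, -0.3]
grip_width: 0.207
grasp_force: 0.0
```

Request:
jog_arm([
  [[0,0,0],0],
  [[0,0,0],0],
  [[0,0,0],0],
], gripper=-0.63)

```text
time_s: 7.2
ee_pos: [574.0, -113.1, 22.8]
eef_rot: [1.992, 2.429, 0.0]
ft_force: [0.4, 0.3, 0.0]
grip_width: 0.186
grasp_force: 0.0
```

```bash
python3 -c "
from h import *;st()
c=cam('side')
cv2.imwrite('pics/g2.png',cv2.resize(c['frame'][140:200,205:285],(800,600))[:,:,::-1])"
```

```text
t 7.20 s 218.8 l 542.6 z 22.8 yawx 101.31 w 0.186 g 0.0 F [0.4 0.3 0. ] q [-0.32  0.56 -0.32  0.7   0.    1.05]
```

View pics/g2.png

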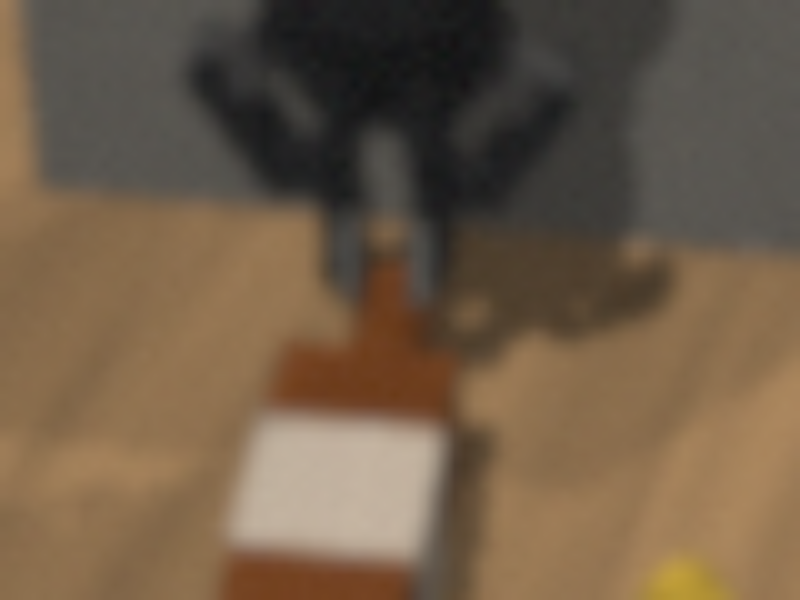

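The neck, ending at (385,255), is between the fingertips at (345,290) and (420,290). I'll keep closing.

Request:
jog_arm([
  [[0,0,0],0],
  [[0,0,0],0],
  [[0,0,0],0],
], gripper=-0.68)

```text
time_s: 7.5
ee_pos: [574.0, -113.1, 22.8]
eef_rot: [1.992, 2.429, 0.0]
ft_force: [-0.1, 0.3, 0.7]
grip_width: 0.16
grasp_force: 0.0
```

Request:
jog_arm([
  [[0,0,0],0],
  [[0,0,0],0],
  [[0,0,0],0],
], gripper=-0.75)

```text
time_s: 7.75
ee_pos: [574.0, -113.1, 22.8]
eef_rot: [-1.992, -2.429, 0.0]
ft_force: [-0.3, -0.5, 0.3]
grip_width: 0.122
grasp_force: 0.0
```

Request:
jog_arm([
  [[0,0,0],0],
  [[0,0,0],0],
  [[0,0,0],0],
], gripper=-0.82)

```text
time_s: 8.0
ee_pos: [574.0, -113.1, 22.8]
eef_rot: [-1.992, -2.429, 0.0]
ft_force: [0.4, -0.1, 0.4]
grip_width: 0.092
grasp_force: 0.0
```

```bash
python3 -c "
from h import *
c=cam('side');P=pts(c)
hsv=cv2.cvtColor(c['frame'],cv2.COLOR_RGB2HSV)
for v in range(154,186,2):
    print(v,[('%d,%d,%d/%d'%(P[v,u,:2]@n,P[v,u,:2]@e,P[v,u,2],hsv[v,u,1])) for u in range(238,252,2)])
cv2.imwrite('pics/g3.png',cv2.resize(c['frame'][140:200,205:285],(800,600),interpolation=0)[:,:,::-1])"
```

```text
154 ['204,555,129/8', '202,548,131/16', '228,546,111/21', '325,556,34/16', '204,529,131/8', '205,522,132/23', '323,534,38/15']
156 ['206,556,119/24', '208,549,118/34', '225,546,105/24', '321,556,27/22', '203,529,124/15', '206,522,123/9', '220,518,112/7']
158 ['206,556,111/15', '206,549,111/18', '220,545,101/24', '321,556,18/23', '209,530,111/0', '206,523,114/26', '211,517,111/15']
160 ['208,556,101/49', '203,549,105/14', '215,544,96/11', '-742,372,894/27', '207,529,104/7', '208,523,105/9', '213,517,101/19']
162 ['314,577,2/93', '210,550,91/16', '209,543,92/50', '319,556,1/65', '208,530,95/19', '212,524,92/28', '323,534,0/65']
164 ['302,575,3/95', '209,550,83/17', '212,544,82/51', '309,554,0/59', '208,530,87/15', '216,524,80/52', '310,532,2/95']
166 ['293,574,1/101', '213,551,71/14', '207,543,77/48', '244,543,46/65', '213,531,73/7', '214,524,73/78', '300,530,0/105']
168 ['282,572,1/101', '284,565,0/35', '209,544,66/101', '234,541,45/90', '210,530,67/29', '245,529,38/109', '293,529,-2/108']
170 ['271,570,1/115', '273,563,1/108', '228,547,41/158', '226,540,43/137', '230,534,40/103', '24
[... 230 characters left out ...]
/182', '214,531,36/175', '254,531,1/137', '256,524,1/118']
176 ['171,551,63/181', '175,545,60/195', '175,538,61/188', '178,532,60/183', '180,526,58/181', '179,519,60/177', '181,513,59/147']
178 ['164,550,60/188', '165,544,60/185', '165,537,61/189', '163,530,64/189', '169,524,59/194', '168,517,61/184', '169,511,61/135']
180 ['157,549,58/154', '156,542,60/160', '156,535,60/167', '156,529,61/172', '158,522,60/174', '158,516,61/183', '170,511,51/130']
182 ['146,547,59/61', '145,540,61/60', '147,534,60/60', '145,527,63/72', '149,521,60/80', '152,515,58/95', '169,511,43/120']
184 ['138,546,58/46', '137,539,60/45', '134,532,64/47', '141,526,58/47', '140,520,60/48', '140,513,60/52', '167,511,36/90']
```

View pics/g3.png

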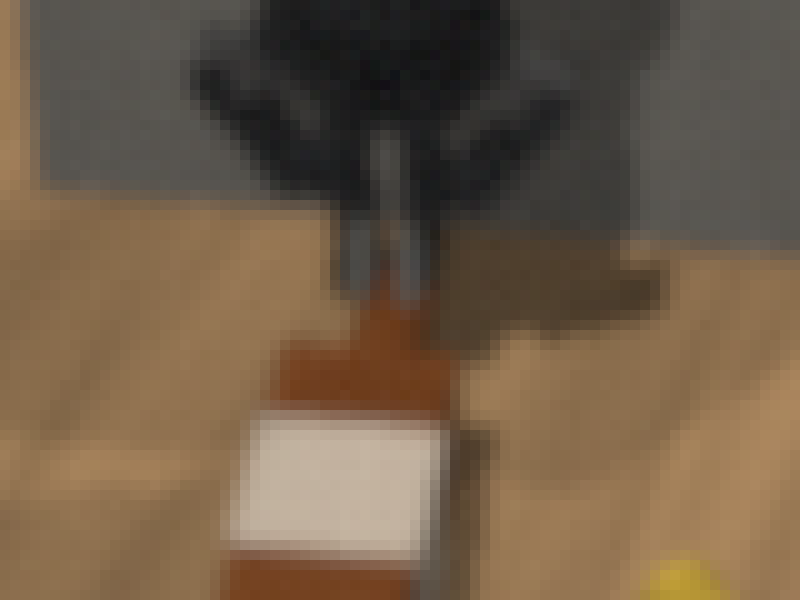

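The depth data puts the fingertips at about z 62, above the neck top at about z 44. That is higher than the reported TCP z of 22.8. I'll open a little, go down in steps, and measure the tips against the neck.

Request:
jog_arm([
  [[0,0,0],0],
  [[0,0,0],0],
  [[0,0,0],0],
  [[0,0,0],0],
], gripper=0.1)

```text
time_s: 8.38
ee_pos: [574.1, -113.1, 22.8]
eef_rot: [1.992, 2.429, 0.0]
ft_force: [-0.2, 0.5, 0.3]
grip_width: 0.551
grasp_force: 0.0
```

```bash
python3 -c "
from h import *
st()
c=cam('side');P=pts(c)
hsv=cv2.cvtColor(c['frame'],cv2.COLOR_RGB2HSV)
for v in range(156,182,2):
    print(v,[('%d,%d,%d/%d'%(P[v,u,:2]@n,P[v,u,:2]@e,P[v,u,2],hsv[v,u,1])) for u in range(232,258,2)])
"
```

```text
t 8.38 s 218.7 l 542.7 z 22.8 yawx 101.31 w 0.551 g 0.0 F [-0.2  0.5  0.3] q [-0.32  0.56 -0.32  0.7   0.    1.05]
156 ['214,577,110/39', '208,569,116/36', '206,562,118/25', '321,578,25/28', '320,570,26/18', '321,563,26/23', '324,556,25/20', '322,548,27/24', '322,541,28/12', '204,516,125/23', '202,509,127/15', '222,505,112/13', '218,498,116/7']
158 ['211,577,104/6', '207,569,108/0', '217,565,100/26', '324,579,13/16', '323,571,15/21', '323,563,16/21', '321,556,18/23', '323,549,17/25', '323,541,19/22', '209,516,112/7', '209,510,113/32', '215,504,110/16', '214,497,111/15']
160 ['320,601,4/65', '215,571,93/0', '213,564,95/25', '326,579,2/45', '323,571,5/43', '324,564,5/34', '322,556,8/26', '323,549,8/26', '323,541,9/17', '318,533,14/16', '207,509,107/7', '206,503,108/0', '322,511,13/12']
162 ['309,599,4/98', '213,571,86/18', '208,563,91/44', '314,577,2/97', '321,571,-2/98', '318,563,1/94', '320,556,0/89', '318,548,2/64', '318,541,3/64', '321,533,2/30', '214,510,93/13', '212,504,95/30', '324,512,2/41']
164 ['305,598,-1/106', '214,572,77/14', '210,564,81/33', '309,577,-2/104', '303,568,3/1
[... 1296 characters left out ...]
33,585,4/133', '176,566,57/182', '172,558,61/188', '176,552,58/189', '175,545,60/185', '174,538,62/192', '178,532,59/187', '176,525,62/190', '179,519,60/183', '178,512,61/140', '246,515,1/114', '243,508,5/111', '248,501,1/111']
178 ['163,570,59/146', '163,563,60/180', '163,556,61/185', '164,550,60/189', '165,543,60/191', '167,537,59/181', '171,531,56/194', '166,524,62/181', '169,517,60/185', '173,511,57/139', '234,513,3/113', '237,507,1/113', '233,499,5/114']
180 ['153,568,59/119', '151,561,62/131', '155,555,59/139', '153,548,61/155', '157,542,59/162', '157,536,60/167', '158,529,60/176', '156,522,62/175', '158,516,61/183', '168,511,53/129', '226,512,0/112', '225,505,2/113', '230,499,-1/111']
```

Request:
jog_arm([
  [[0,0,0.3],0],
  [[0,0,0.3],0],
  [[0,0,0.2],0],
  [[0,0,0],0],
  [[0,0,0],0],
])

```text
time_s: 8.85
ee_pos: [573.3, -112.9, 1.9]
eef_rot: [-1.991, -2.428, 0.001]
ft_force: [0.4, -0.2, -0.1]
grip_width: 0.551
grasp_force: 0.0
```

```bash
python3 -c "
from h import *
st()
c=cam('side');P=pts(c)
hsv=cv2.cvtColor(c['frame'],cv2.COLOR_RGB2HSV)
for v in range(162,182,1):
    print(v,[('%d,%d,%d/%d'%(P[v,u,:2]@n,P[v,u,:2]@e,P[v,u,2],hsv[v,u,1])) for u in [234,235,236,237,242,244,250,251,252,253]])
"
```

```text
t 8.85 s 218.4 l 541.9 z 1.9 yawx 101.31 w 0.551 g 0.0 F [ 0.4 -0.2 -0.1] q [-0.32  0.58 -0.33  0.66 -0.    1.05]
162 ['211,571,88/23', '207,567,92/39', '206,563,93/88', '223,563,79/104', '315,562,3/97', '320,556,0/91', '205,516,99/50', '207,513,97/0', '209,510,96/18', '208,506,98/23']
163 ['207,570,87/8', '209,567,85/7', '215,565,81/88', '222,563,76/104', '311,562,2/111', '314,555,0/107', '208,516,92/62', '207,513,93/26', '208,510,93/18', '206,506,95/29']
164 ['207,570,83/16', '208,567,82/17', '212,564,79/55', '221,563,72/106', '306,561,2/110', '308,554,1/112', '309,532,2/78', '209,513,87/34', '210,510,87/15', '211,507,87/17']
165 ['212,571,74/20', '206,567,79/11', '206,563,80/33', '221,563,67/85', '306,561,-3/117', '298,552,4/121', '301,530,5/81', '211,514,81/34', '205,509,87/8', '207,506,85/15']
166 ['213,572,68/21', '211,568,70/13', '209,564,72/23', '222,563,62/75', '246,550,43/134', '245,543,45/154', '294,529,6/66', '211,514,77/26', '208,510,80/11', '205,506,83/8']
167 ['213,572,64/18', '209,568,68/13', '211,565,67/19', '219,563,60/66', '243,550,41/159', '241,543,44/183', '298,5
[... 1869 characters left out ...]
5,560,58/183', '161,556,62/199', '167,554,58/188', '166,537,60/192', '168,531,60/185', '173,511,57/135', '232,517,4/118', '239,514,-1/114', '237,510,0/113']
179 ['159,563,59/181', '160,559,58/183', '157,555,62/178', '161,553,58/181', '162,536,60/194', '159,529,63/194', '171,511,55/133', '235,517,-2/117', '235,514,-2/115', '233,510,0/112']
180 ['153,561,60/131', '155,558,59/130', '155,555,59/138', '155,552,60/146', '158,536,59/166', '160,529,58/171', '169,511,52/127', '227,516,0/118', '225,512,1/115', '227,509,0/114']
181 ['147,560,61/77', '149,557,60/82', '146,553,63/86', '151,551,59/92', '150,534,62/101', '154,528,59/116', '168,511,49/131', '218,515,3/118', '222,512,0/115', '222,508,0/113']
```

Request:
jog_arm([
  [[0,0,0.3],0],
  [[0,0,0.3],0],
  [[0,0,0.16],0],
  [[0,0,0],0],
  [[0,0,0],0],
])

```text
time_s: 9.32
ee_pos: [573.5, -113.0, -16.8]
eef_rot: [-1.991, -2.429, 0.001]
ft_force: [0.5, 0.2, -0.3]
grip_width: 0.549
grasp_force: 0.0
```

Request:
jog_arm([
  [[0,0,0],0],
  [[0,0,0],0],
  [[0,0,0],0],
], gripper=-0.36)

```text
time_s: 9.57
ee_pos: [574.4, -113.2, -15.9]
eef_rot: [1.991, 2.429, 0.001]
ft_force: [0.7, 0.2, 0.7]
grip_width: 0.325
grasp_force: 0.2
```

Request:
jog_arm([
  [[0,0,0],0],
  [[0,0,0],0],
], gripper=-0.42)

```text
time_s: 9.73
ee_pos: [574.6, -113.2, -15.8]
eef_rot: [1.991, 2.429, 0.001]
ft_force: [0.9, 0.8, 1.2]
grip_width: 0.293
grasp_force: 19.7
```

Request:
jog_arm([
  [[0,0,0],0],
  [[0,0,0],0],
], gripper=-0.46)

```text
time_s: 9.9
ee_pos: [574.5, -113.2, -15.8]
eef_rot: [1.991, 2.429, 0.001]
ft_force: [-0.5, -0.1, 2.9]
grip_width: 0.293
grasp_force: 19.7
```

Request:
jog_arm([
  [[0,0,0],0],
  [[0,0,0],0],
], gripper=-0.41)

```text
time_s: 10.07
ee_pos: [574.6, -113.2, -15.8]
eef_rot: [1.991, 2.429, 0.001]
ft_force: [-0.2, -0.3, 4.3]
grip_width: 0.295
grasp_force: 17.9
```

Request:
jog_arm([
  [[0,0,0],0],
  [[0,0,0],0],
], gripper=-0.4)

```text
time_s: 10.23
ee_pos: [574.5, -113.2, -15.9]
eef_rot: [1.991, 2.429, 0.001]
ft_force: [1.0, 0.2, 5.3]
grip_width: 0.303
grasp_force: 7.6
```

Request:
jog_arm([
  [[0,0,0],0],
  [[0,0,0],0],
], gripper=-0.41)

```text
time_s: 10.4
ee_pos: [574.5, -113.3, -15.9]
eef_rot: [1.991, 2.429, 0.001]
ft_force: [2.0, 0.3, 5.5]
grip_width: 0.299
grasp_force: 12.6
```

Request:
jog_arm([
  [[0,0,-0.2],0],
  [[0.05,0,-0.3],0],
  [[0.1,0,-0.3],0],
  [[0.1,0,-0.3],0],
  [[0.13,0,-0.3],0],
  [[0.15,0,-0.23],0],
  [[0,0,0],0],
  [[0,0,0],0],
], gripper=-0.4)

```text
time_s: 11.07
ee_pos: [571.8, -100.1, 25.2]
eef_rot: [1.99, 2.429, -0.0]
ft_force: [-0.3, -0.3, -0.3]
grip_width: 0.304
grasp_force: 7.0
```

```bash
cat >> h.py <<'E'
def look(name=None):
    "tilt/heel of bottle from side-view depth: points in (s,z) near bottle lateral"
    c=cam('side'); P=pts(c); hsv=cv2.cvtColor(c['frame'],cv2.COLOR_RGB2HSV)
    S=P[...,:2]@n; L=P[...,:2]@e; Z=P[...,2]
    ok=(c['z_map']>0)&(S>0)&(S<316)&(L>490)&(L<590)&(Z>4)
    am=ok&(((hsv[...,1]>140)&(hsv[...,0]<18)&(hsv[...,2]<190))|((hsv[...,1]<110)&(hsv[...,2]>150)))
    cen=ok&(abs(L-np.median(L[am]))<18)&am
    s,z=S[cen],Z[cen]
    if name: cv2.imwrite('pics/'+name,cv2.resize(c['frame'][90:240,150:350],(800,600),interpolation=cv2.INTER_CUBIC)[:,:,::-1])
    return s,z,L[am],c
E
python3 -c "
from h import *
st()
s,z,l,c=look('l1.png')
for a in range(30,300,10):
    m=(s>=a)&(s<a+10)
    if m.sum()>3: print(a+5,m.sum(),np.round(np.percentile(z[m],[5,50,95]),1))
print(np.percentile(l,[2,50,98]))
"
```

```text
t 11.07 s 205.6 l 542.8 z 25.2 yawx 101.34 w 0.304 g 7.0 F [-0.3 -0.3 -0.3] q [-0.3   0.54 -0.33  0.7  -0.    1.07]
45 62 [36.4 51.4 60.4]
55 82 [10.5 31.3 64.4]
65 24 [60.1 63.2 67.2]
75 37 [64.2 66.7 70.3]
85 26 [67.2 70.  73.7]
95 36 [69.4 72.4 76.5]
105 30 [71.7 75.1 79. ]
115 37 [74.8 78.  81.8]
125 26 [76.6 81.3 83.1]
135 22 [80.4 83.7 87.7]
145 29 [83.1 85.1 88. ]
155 30 [84.8 87.7 91.3]
165 22 [86.3 90.6 93.5]
175 4 [83.1 86.  86.8]
185 6 [79.  80.9 83.2]
195 14 [76.9 79.8 82.8]
205 14 [77.6 82.7 85.7]
215 16 [80.  84.9 88.6]
225 13 [79.5 86.8 88.8]
[510.37021525 539.24405428 568.34418236]
```

View pics/l1.png

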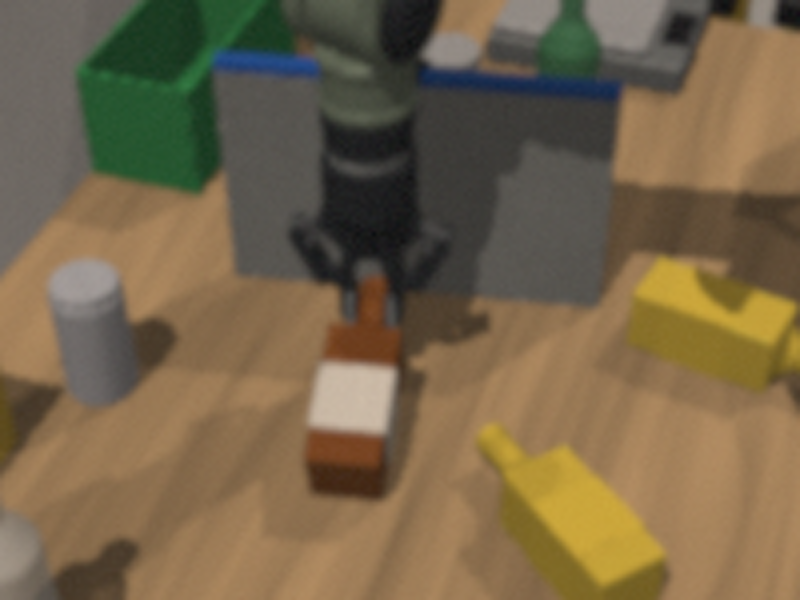

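The body's top face slopes about 15°, with its base edge on the shelf at s≈57. The bottle pivots in the grip as intended. Next I'll check the real extents of the gripper body to see what clearance the fence leaves.

```bash
python3 -c "
from h import *
c=cam('side'); P=pts(c); S=P[...,:2]@n; L=P[...,:2]@e; Z=P[...,2]
hsv=cv2.cvtColor(c['frame'],cv2.COLOR_RGB2HSV)
ok=(c['z_map']>0)&(S>120)&(S<260)&(L>440)&(L<640)&(Z>50)&~((hsv[...,1]>130)&(hsv[...,0]<20))
for a in range(50,330,10):
    m=ok&(Z>=a)&(Z<a+10)
    if m.sum()>3: print(a+5,m.sum(),'L',np.round(np.percentile(L[m],[2,98])),'S',np.round(np.percentile(S[m],[2,50,98])), 'center n',(m&(abs(L-538)<4)).sum())
"
```

```text
65 10 L [509. 562.] S [135. 196. 205.] center n 0
75 62 L [510. 568.] S [121. 138. 214.] center n 4
85 71 L [513. 567.] S [120. 131. 228.] center n 7
95 25 L [515. 566.] S [169. 199. 228.] center n 0
105 31 L [501. 578.] S [193. 197. 210.] center n 0
115 73 L [495. 584.] S [192. 197. 219.] center n 0
125 43 L [489. 590.] S [189. 196. 216.] center n 0
135 57 L [486. 594.] S [187. 195. 216.] center n 1
145 73 L [483. 599.] S [188. 195. 204.] center n 9
155 102 L [476. 602.] S [187. 197. 218.] center n 4
165 114 L [479. 600.] S [186. 197. 214.] center n 7
175 39 L [499. 580.] S [192. 197. 214.] center n 0
185 13 L [503. 575.] S [177. 197. 203.] center n 0
195 54 L [504. 572.] S [169. 175. 208.] center n 7
205 61 L [504. 571.] S [169. 174. 201.] center n 8
215 64 L [503. 572.] S [167. 175. 204.] center n 7
225 68 L [503. 575.] S [167. 175. 204.] center n 8
235 102 L [504. 573.] S [169. 180. 213.] center n 12
245 48 L [508. 571.] S [171. 178. 196.] center n 8
255 61 L [506. 570.] S [171. 178. 202.] center n 7
265 56 L [505. 569.] S [170. 175. 202.] center n 9
275 72 L [505. 573.] S [170. 176. 206.] center n 7
285 85 L [504. 572.] S [169. 177. 207.] center n 10
295 74 L [503. 571.] S [169. 178. 216.] center n 10
305 82 L [499. 572.] S [171. 178. 225.] center n 8
315 53 L [507. 571.] S [170. 175. 194.] center n 6
325 116 L [502. 574.] S [168. 181. 201.] center n 13
```

The wide body (front half about 36 mm) only starts about 119 mm above the neck grip. That puts it above the fence top when leaning, and only the thin linkage sits lower. I'll raise the bottle along the arc about the heel to a lean of about 30°.

Request:
jog_arm([
  [[0.21,0,-0.37],0],
  [[0.21,0,-0.37],0],
  [[0.26,0,-0.34],0],
  [[0.26,0,-0.34],0],
  [[0.3,0,-0.31],0],
  [[0.3,0,-0.31],0],
  [[0.34,0,-0.27],0],
  [[0.34,0,-0.27],0],
  [[0.37,0,-0.22],0],
  [[0.37,0,-0.22],0],
  [[0.2,0,-0.08],0],
  [[0.2,0,-0.08],0],
  [[0.2,0,-0.08],0],
  [[0.2,0,-0.08],0],
  [[0,0,0],0],
  [[0,0,0],0],
])

```text
time_s: 12.5
ee_pos: [553.3, -8.0, 108.3]
eef_rot: [1.991, 2.429, 0.0]
ft_force: [-0.0, -1.8, 4.2]
grip_width: 0.301
grasp_force: 8.1
```

```bash
cat >> h.py <<'E'
def prof(name=None):
    st(); s,z,l,c=look(name)
    print('L',np.round(np.percentile(l,[2,50,98]),1))
    for a in range(5,230,12):
        m=(z>=a)&(z<a+12)
        if m.sum()>3: print(a+6,m.sum(),np.round(np.percentile(s[m],[5,50,95]),1))
E
python3 -c "
from h import *
prof('l2.png')"
```

```text
t 12.50 s 111.6 l 542.0 z 108.3 yawx 101.31 w 0.301 g 8.1 F [-0.  -1.8  4.2] q [-0.15  0.41 -0.31  0.85 -0.    1.23]
L [510.  539.  567.7]
35 35 [ 8.  10.9 14.8]
47 51 [10.5 16.1 20.8]
59 34 [21.2 24.9 29.3]
71 55 [27.1 31.5 36.2]
83 54 [34.8 38.5 44.1]
95 51 [41.5 45.6 50.3]
107 33 [47.3 52.  58.1]
119 58 [55.4 61.3 66.4]
131 59 [63.8 68.7 74.5]
143 103 [ 72.5  87.  102.3]
155 33 [100.8 105.6 112. ]
167 31 [107.8 113.1 122.8]
179 24 [114.1 118.7 121.3]
```

View pics/l2.png

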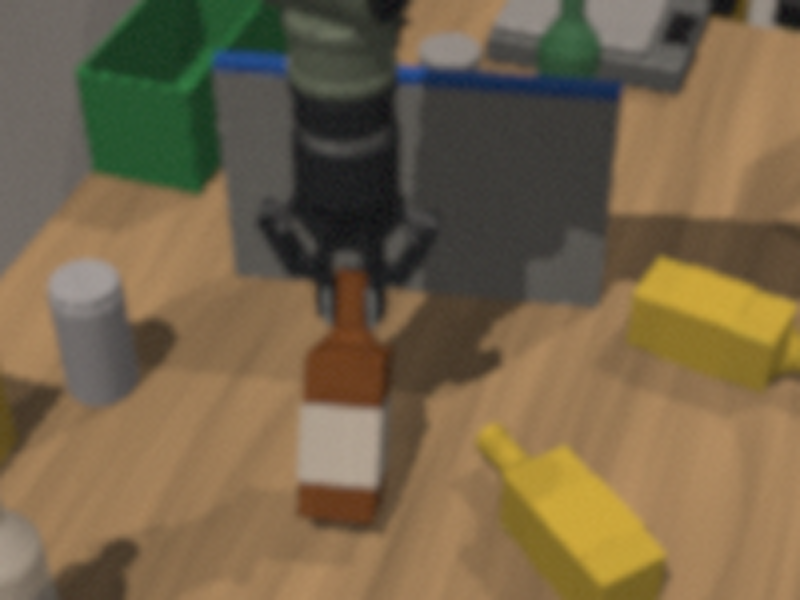

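Lean is about 31°, with the heel on the shelf at s≈59. Next I'll drag it toward the fence and stop about 15 mm short.

Request:
jog_arm([
  [[-0.2,0,-0.03],0],
  [[-0.4,0,0],0],
  [[-0.4,0,0],0],
  [[-0.4,0,0],0],
  [[-0.4,0,0],0],
  [[-0.4,0,0],0],
  [[-0.4,0,0],0],
  [[-0.4,0,0],0],
  [[-0.4,0,0],0],
  [[-0.4,0,0],0],
  [[-0.4,0,0],0],
  [[-0.4,0,0],0],
  [[-0.4,0,0],0],
  [[-0.4,0,0],0],
  [[-0.4,0,0],0],
  [[-0.4,0,0],0],
  [[-0.2,0,0],0],
  [[0,0,0],0],
  [[0,0,0],0],
])

```text
time_s: 14.13
ee_pos: [584.8, -165.7, 109.2]
eef_rot: [1.992, 2.428, -0.0]
ft_force: [-1.0, -0.4, 0.0]
grip_width: 0.302
grasp_force: 8.0
```

```bash
python3 -c "
from h import *
prof()"
```

```text
t 14.13 s 272.4 l 543.3 z 109.2 yawx 101.27 w 0.302 g 8.0 F [-1.  -0.4  0. ] q [-0.4   0.5  -0.16  0.91 -0.    0.98]
L [511.9 540.2 567.7]
35 35 [170.2 173.9 181. ]
47 35 [173.5 179.2 182.6]
59 30 [183.5 187.5 194.1]
71 41 [187.2 193.4 198.3]
83 44 [195.6 201.  205.3]
95 41 [202.7 207.8 212.1]
107 35 [206.7 212.5 220.9]
119 44 [216.8 222.9 227.6]
131 48 [224.8 230.  236.7]
143 79 [232.3 247.5 262.8]
155 26 [259.2 266.2 272.9]
167 24 [265.9 272.1 280.3]
179 24 [273.  279.1 283.8]
```

Request:
jog_arm([
  [[-0.08,0,0],0],
  [[-0.08,0,0],0],
  [[-0.08,0,0],0],
  [[-0.08,0,0],0],
  [[0,0,0],0],
])

```text
time_s: 14.6
ee_pos: [585.8, -172.7, 108.6]
eef_rot: [-1.991, -2.429, -0.0]
ft_force: [0.1, 0.3, -2.0]
grip_width: 0.302
grasp_force: 7.7
```

Request:
jog_arm([
  [[-0.08,0,0],0],
  [[-0.04,0,0],0],
  [[0,0,0],0],
])

```text
time_s: 14.85
ee_pos: [586.5, -175.8, 108.7]
eef_rot: [-1.992, -2.429, 0.0]
ft_force: [0.4, 0.6, -1.7]
grip_width: 0.3
grasp_force: 7.7
```

Request:
jog_arm([
  [[-0.06,0,0],0],
  [[-0.04,0,0],0],
  [[0,0,0],0],
])

```text
time_s: 15.1
ee_pos: [587.0, -178.3, 108.8]
eef_rot: [1.992, 2.429, -0.0]
ft_force: [-0.8, 0.1, -2.2]
grip_width: 0.301
grasp_force: 7.7
```

Request:
jog_arm([
  [[-0.06,0,0.03],0],
  [[0,0,0],0],
  [[0,0,0],0],
])

```text
time_s: 15.35
ee_pos: [587.4, -179.7, 108.2]
eef_rot: [1.992, 2.429, 0.0]
ft_force: [-0.6, 0.4, -0.4]
grip_width: 0.302
grasp_force: 7.8
```

```bash
python3 -c "
from h import *
prof('l3.png')"
```

```text
t 15.35 s 286.7 l 543.3 z 108.2 yawx 101.30 w 0.302 g 7.8 F [-0.6  0.4 -0.4] q [-0.42  0.51 -0.14  0.92 -0.    0.96]
L [511.7 540.6 568.4]
35 29 [181.7 184.8 188.8]
47 40 [186.3 191.2 194.1]
59 29 [191.6 199.9 204.5]
71 47 [200.8 206.3 211.4]
83 44 [209.4 213.1 218.8]
95 46 [215.5 220.8 227. ]
107 23 [223.4 226.8 234.8]
119 48 [230.2 235.4 241.9]
131 44 [238.4 243.1 248.9]
143 77 [245.4 261.  276.2]
155 25 [275.3 280.7 287.8]
167 25 [280.6 286.4 295.7]
179 22 [289.  294.6 299.9]
```

View pics/l3.png

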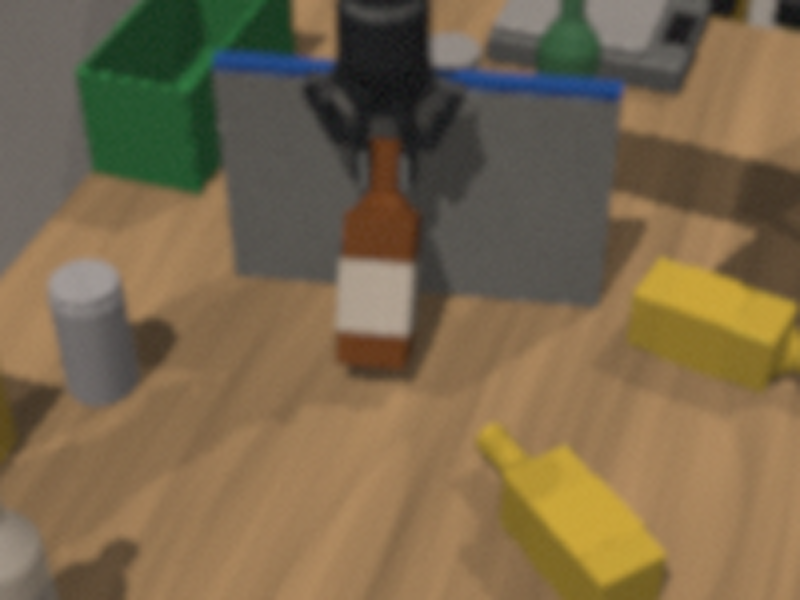

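The mouth, at about (385,140), is about 3 mm short of the fence. I'll creep in until I feel contact.

Request:
jog_arm([
  [[-0.05,0,0],0],
  [[-0.04,0,0],0],
  [[0,0,0],0],
])

```text
time_s: 15.65
ee_pos: [587.7, -181.8, 107.9]
eef_rot: [-1.992, -2.429, -0.0]
ft_force: [-1.0, 1.2, -0.8]
grip_width: 0.301
grasp_force: 7.6
```

Request:
jog_arm([
  [[-0.04,0,0],0],
  [[0,0,0],0],
  [[0,0,0],0],
])

```text
time_s: 15.9
ee_pos: [587.9, -182.5, 107.9]
eef_rot: [-1.991, -2.429, -0.0]
ft_force: [-0.7, 2.3, -1.8]
grip_width: 0.297
grasp_force: 7.7
```

Request:
jog_arm([
  [[-0.04,0,0],0],
  [[0,0,0],0],
  [[0,0,0],0],
])

```text
time_s: 16.15
ee_pos: [587.9, -182.9, 107.9]
eef_rot: [-1.99, -2.429, -0.002]
ft_force: [0.2, 4.4, -0.7]
grip_width: 0.299
grasp_force: 7.7
```

Request:
jog_arm([
  [[0.03,0,0],0],
  [[0,0,0],0],
])

```text
time_s: 16.32
ee_pos: [587.9, -182.8, 108.0]
eef_rot: [-1.991, -2.43, 0.0]
ft_force: [0.0, 3.9, -1.9]
grip_width: 0.303
grasp_force: 7.7
```

Request:
jog_arm([
  [[0,0,0],0],
  [[0,0,0],0],
  [[0,0,0],0],
  [[0,0,0],0],
], gripper=0.1)

```text
time_s: 16.65
ee_pos: [588.4, -183.8, 108.5]
eef_rot: [1.991, 2.428, -0.001]
ft_force: [0.1, 0.2, 0.2]
grip_width: 0.546
grasp_force: 0.0
```

```bash
python3 -c "
from h import *
prof()"
```

```text
t 16.65 s 290.8 l 543.5 z 108.5 yawx 101.28 w 0.546 g 0.0 F [0.1 0.2 0.2] q [-0.42  0.51 -0.14  0.92 -0.    0.95]
L [512.2 539.8 568. ]
35 27 [183.5 187.4 191.8]
47 42 [187.7 194.  198.5]
59 28 [196.7 202.6 208.2]
71 48 [202.3 208.2 213.5]
83 35 [210.  215.9 219.4]
95 50 [217.4 222.2 229.7]
107 28 [223.1 229.  237.2]
119 45 [232.6 239.1 244.3]
131 48 [241.8 245.8 253.5]
143 80 [249.2 264.2 281.3]
155 31 [278.3 284.3 290.3]
167 23 [284.5 291.1 296.5]
179 20 [290.8 296.4 300.2]
```

The bottle now rests by itself against the fence at about 31°, with zero finger force. I'll back the gripper straight up and away.

For the push I want the open gripper turned a quarter turn, so a finger back leads and the palm stays behind it.

Request:
jog_arm([
  [[0,0,-0.4],0],
  [[0,0,-0.6],0],
  [[0,0,-0.8],0],
  [[0,0,-1],0],
  [[0,0,-1],0],
  [[0.4,0,-0.6],0],
  [[0.8,0,0],0],
  [[0.8,0,0],0],
  [[0.8,0,0],0],
  [[0.8,0,0],0],
  [[0.8,0,0],0],
  [[0.8,0,0],0],
  [[0.8,0,0],0],
  [[0.6,0,0],0],
  [[0,0,0],0],
])

```text
time_s: 17.95
ee_pos: [555.1, -18.8, 219.1]
eef_rot: [1.988, 2.433, 0.001]
ft_force: [0.1, -0.5, -0.6]
grip_width: 0.549
grasp_force: 0.0
```

Request:
jog_arm([
  [[0,0,0],-1],
  [[0,0,0],-1],
  [[0,0,0],-1],
  [[0,0,0],-1],
  [[0,0,0],-1],
  [[0,0,0],-1],
  [[0,0,0],-1],
  [[0,0,0],-1],
  [[0,0,0],-1],
  [[0,0,0],-1],
  [[0,0,0],-1],
  [[0,0,0],-1],
  [[0,0,0],-1],
  [[0,0,0],-1],
  [[0,0,0],-0.92],
  [[0,0,0],0],
], gripper=1)

```text
time_s: 19.28
ee_pos: [556.0, -22.1, 218.7]
eef_rot: [-0.298, 3.127, -0.001]
ft_force: [0.5, 0.2, 1.7]
grip_width: 1.001
grasp_force: 0.0
```

```bash
python3 -c "
from h import *
prof('l4.png')
c=cam('side'); P=pts(c); S=P[...,:2]@n; L=P[...,:2]@e; Z=P[...,2]
hsv=cv2.cvtColor(c['frame'],cv2.COLOR_RGB2HSV)
ok=(c['z_map']>0)&(S>20)&(S<230)&(L>440)&(L<640)&(Z>120)&(hsv[...,1]<110)
for a in range(120,400,10):
    m=ok&(Z>=a)&(Z<a+10)
    if m.sum()>3: print(a+5,m.sum(),'L',np.round(np.percentile(L[m],[2,98])),'S',np.round(np.percentile(S[m],[1,50,99])))
"
```

```text
t 19.28 s 126.0 l 542.0 z 218.7 yawx -169.13 w 1.001 g 0.0 F [0.5 0.2 1.7] q [-0.17  0.32 -0.14  1.11 -0.   -0.36]
L [512.  539.8 567.9]
35 29 [183.1 187.7 192. ]
47 39 [188.2 193.1 198.1]
59 28 [193.7 201.8 206.9]
71 48 [203.  208.3 214.5]
83 40 [208.1 214.2 219.9]
95 46 [216.3 223.9 228.3]
107 32 [225.7 229.9 237.8]
119 44 [233.  239.7 245.1]
131 49 [241.1 246.4 253.6]
143 78 [249.  263.5 281.3]
155 23 [276.9 283.7 289.1]
167 26 [283.6 290.5 297.2]
179 17 [292.4 295.3 298.2]
265 6 L [533. 546.] S [ 77.  78. 170.]
275 28 L [529. 550.] S [ 72.  79. 178.]
285 28 L [530. 549.] S [ 68.  77. 173.]
295 31 L [529. 546.] S [ 68.  73. 172.]
305 11 L [528. 546.] S [ 69. 169. 175.]
315 25 L [528. 551.] S [ 51.  57. 154.]
325 54 L [523. 551.] S [ 51.  58. 173.]
335 41 L [523. 551.] S [ 53.  63. 160.]
345 54 L [521. 550.] S [ 53.  59. 128.]
355 80 L [520. 559.] S [ 55.  95. 140.]
365 90 L [522. 551.] S [ 57.  82. 121.]
375 49 L [529. 551.] S [ 58.  87. 101.]
385 68 L [509. 570.] S [ 87.  92. 109.]
395 96 L [504. 575.] S [ 87.  95. 118.]
```

View pics/l4.png

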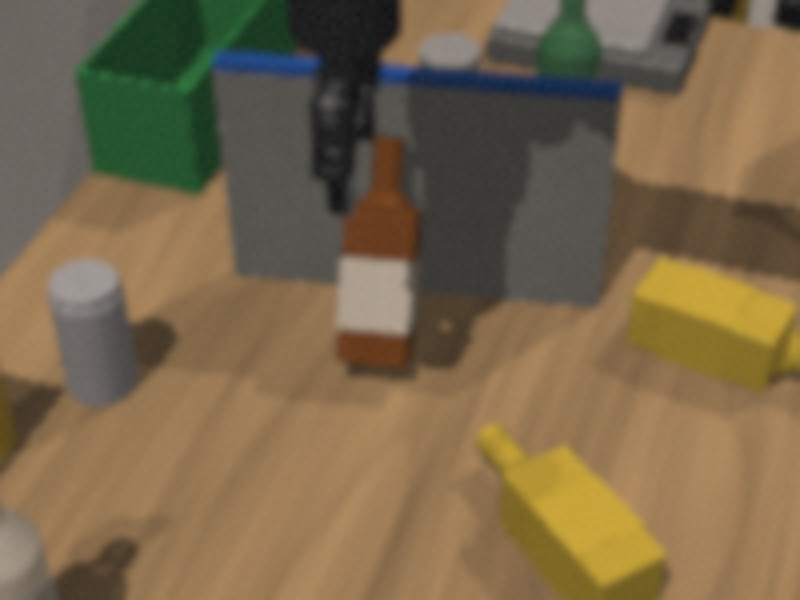

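The bottle rests unaided at about 31° with the gripper clear. From the profile, the knuckles stick out about 18 mm past the finger backs in this direction, but they are nearly flush along tool x.

So I'll turn back and push with one open finger, centred on the bottle. The tool will be offset sideways so the palm misses the neck.

Request:
jog_arm([
  [[0,0,0],1],
  [[0,0,0],1],
  [[0,0,0],1],
  [[0,0,0],1],
  [[0,0,0],1],
  [[0,0,0],1],
  [[0,0,0],1],
  [[0,0,0],1],
  [[0,0,0],1],
  [[0,0,0],1],
  [[0,0,0],1],
  [[0,0,0],1],
  [[0,0,0],1],
  [[0,0,0],1],
  [[0,0,0],1],
  [[0,0.5,0],0],
  [[0,0.5,0],0],
  [[-0.5,0.5,0],0],
  [[-0.46,0.66,0],0],
  [[0,0,0],0],
])

```text
time_s: 21.05
ee_pos: [616.0, -36.4, 217.9]
eef_rot: [2.005, 2.416, 0.001]
ft_force: [-0.6, 0.1, -0.3]
grip_width: 0.999
grasp_force: 0.0
```

Request:
jog_arm([
  [[0,0,0.6],0],
  [[0,0,0.9],0],
  [[0,0,0.9],0],
  [[0,0,0.9],0],
  [[0,0,0.9],0],
  [[0,0,0.9],0],
  [[0,0,0.9],0],
  [[0,0,0.9],0],
  [[0,0,0.9],0],
  [[0,0,0.9],0],
  [[0,0,0.5],0],
  [[0,0,0.4],0],
  [[0,0,0],0],
  [[0,0,0],0],
])

```text
time_s: 22.22
ee_pos: [613.3, -34.7, -21.7]
eef_rot: [2.003, 2.421, -0.0]
ft_force: [-0.1, -0.1, 0.8]
grip_width: 0.999
grasp_force: 0.0
```

```bash
cat >> h.py <<'E'
def fingers(lo=470,hi=680,full=False):
    c=cam('side'); P=pts(c); S=P[...,:2]@n; L=P[...,:2]@e; Z=P[...,2]
    hsv=cv2.cvtColor(c['frame'],cv2.COLOR_RGB2HSV); s0=ctrl.read_state()['ee_pos'][:2]@n
    ok=(c['z_map']>0)&(abs(S-s0)<25)&(L>lo)&(L<hi)&(Z>5)&(hsv[...,1]<75)&(hsv[...,2]<150)
    for a in range(5,150 if full else 70,8):
        m=ok&(Z>=a)&(Z<a+8)
        if m.sum()>2:
            x=np.sort(L[m]); print(a+4,m.sum(),'S med %.0f'%np.median(S[m]),'L',np.round(np.unique(np.round(x/3)*3)).astype(int).tolist())
E
python3 -c "
from h import *
prof(); fingers(full=True)"
```

```text
t 22.22 s 149.1 l 595.9 z -21.7 yawx 100.80 w 0.999 g 0.0 F [-0.1 -0.1  0.8] q [-0.18  0.66 -0.27  0.65 -0.    1.21]
L [511.  533.3 566. ]
35 8 [188.  189.4 191.8]
47 11 [190.4 193.7 196.5]
59 7 [197.5 202.5 205.1]
71 18 [202.5 209.3 212.7]
83 29 [140.9 214.7 222.2]
95 11 [218.3 222.7 229.3]
107 10 [232.7 235.8 239. ]
119 43 [233.1 237.8 245.5]
131 52 [241.3 246.1 265.8]
143 71 [247.7 263.4 279. ]
155 29 [277.2 283.8 290.8]
167 22 [285.5 290.7 294.8]
179 21 [291.  295.7 300.9]
33 6 S med 143 L [543, 546, 552, 642, 645]
41 12 S med 141 L [540, 543, 546, 549, 636, 639, 642, 645, 648]
49 14 S med 142 L [540, 543, 546, 549, 636, 639, 642, 645, 648]
57 14 S med 142 L [540, 543, 546, 549, 636, 639, 642, 648]
65 12 S med 140 L [537, 540, 543, 546, 549, 636, 639, 642, 645]
73 22 S med 140 L [534, 537, 540, 543, 546, 549, 552, 639, 642, 645, 648, 651, 657]
81 49 S med 141 L [525, 528, 537, 540, 543, 546, 549, 552, 555, 633, 636, 639, 642, 645, 648, 651, 654, 657, 660, 663]
89 40 S med 139 L [525, 528, 531, 534, 546, 549, 552, 555, 558, 561, 564, 579, 582, 585, 627, 630, 633, 636, 639, 642, 65
[... 435 characters left out ...]
, 573, 576, 579, 582, 585, 588, 591, 594, 597, 600, 603, 606, 609, 612, 615, 618, 621, 624, 627, 630, 645, 654, 657, 660]
121 85 S med 140 L [525, 528, 531, 534, 537, 540, 543, 546, 549, 555, 558, 561, 564, 567, 570, 573, 576, 579, 582, 585, 588, 591, 597, 600, 603, 606, 609, 612, 615, 618, 621, 624, 627, 630, 639, 642, 645, 648, 651, 654, 657, 660]
129 87 S med 144 L [525, 528, 531, 534, 537, 540, 543, 546, 549, 552, 555, 558, 561, 564, 567, 570, 573, 576, 579, 618, 624, 627, 630, 636, 639, 642, 645, 648, 651, 654, 657, 660]
137 19 S med 143 L [528, 531, 555, 558, 561, 564, 567, 627, 630, 654, 657]
145 7 S med 133 L [558, 561, 570, 621, 624]
153 13 S med 131 L [558, 561, 564, 567, 570, 618]
```

Request:
jog_arm([
  [[0,-0.07,0.2],0],
  [[0,-0.07,0.2],0],
  [[-0.3,0,0],0],
  [[-0.3,0,0],0],
  [[-0.16,0,0],0],
  [[0,0,0],0],
])

```text
time_s: 22.82
ee_pos: [614.0, -55.5, -31.7]
eef_rot: [2.003, 2.419, 0.0]
ft_force: [-0.1, -0.1, -1.3]
grip_width: 0.998
grasp_force: 0.0
```

Request:
jog_arm([
  [[-0.06,0,0],0],
  [[-0.06,0,0],0],
  [[0,0,0],0],
])

```text
time_s: 23.07
ee_pos: [614.0, -57.1, -31.9]
eef_rot: [2.002, 2.421, 0.0]
ft_force: [0.6, -0.0, -0.6]
grip_width: 0.998
grasp_force: 0.0
```

Request:
jog_arm([
  [[-0.06,0,0],0],
  [[-0.06,0,0],0],
  [[0,0,0],0],
])

```text
time_s: 23.32
ee_pos: [614.0, -59.2, -32.2]
eef_rot: [-2.001, -2.42, -0.001]
ft_force: [-0.8, 3.0, -0.7]
grip_width: 0.997
grasp_force: 1.2
```

```bash
python3 -c "
from h import *
prof(); fingers()"
```

```text
t 23.32 s 173.2 l 592.1 z -32.2 yawx 100.84 w 0.997 g 1.2 F [-0.8  3.  -0.7] q [-0.22  0.67 -0.26  0.63  0.    1.17]
L [510.7 535.2 562.9]
35 12 [186.3 190.  192.7]
83 10 [214.2 216.7 221.3]
95 19 [218.7 223.  229.6]
107 15 [223.2 234.3 239.3]
119 45 [233.6 239.5 243.8]
131 50 [240.  247.1 253. ]
143 77 [249.4 264.2 280.8]
155 31 [274.  283.8 290.7]
167 27 [175.8 289.9 294.9]
179 26 [206.8 295.  300.3]
25 9 S med 164 L [537, 540, 543, 546, 633, 636, 645]
33 13 S med 166 L [534, 537, 540, 543, 546, 633, 636, 639, 642, 645]
41 13 S med 166 L [534, 537, 540, 543, 633, 636, 639, 642]
49 15 S med 166 L [537, 540, 543, 633, 636, 639, 642]
57 7 S med 162 L [537, 543, 633, 636, 642]
65 41 S med 166 L [516, 525, 528, 531, 534, 537, 540, 543, 546, 630, 633, 636, 639, 642, 645, 648, 651, 654]
73 42 S med 167 L [516, 519, 522, 528, 531, 534, 537, 540, 543, 546, 582, 627, 630, 633, 636, 639, 642, 648, 651, 654, 657, 660]
```

Contact: about 3 N at the rear base edge. I'll push forward and let the finger go down with the edge.

Request:
jog_arm([
  [[-0.06,0,0.02],0],
  [[-0.06,0,0.02],0],
  [[-0.06,0,0.02],0],
  [[-0.06,0,0.02],0],
])

```text
time_s: 23.75
ee_pos: [615.4, -65.8, -34.3]
eef_rot: [-2.002, -2.421, 0.0]
ft_force: [-0.6, 2.5, -2.6]
grip_width: 0.998
grasp_force: 1.4
```

Request:
jog_arm([
  [[-0.06,0,0.02],0],
  [[-0.06,0,0.02],0],
  [[-0.06,0,0.02],0],
  [[-0.06,0,0.02],0],
])

```text
time_s: 24.08
ee_pos: [616.8, -71.9, -36.0]
eef_rot: [2.002, 2.421, -0.0]
ft_force: [-0.0, 2.1, -1.3]
grip_width: 1.004
grasp_force: 1.2
```

```bash
python3 -c "
from h import *
prof(); fingers()"
```

```text
t 24.08 s 186.3 l 592.3 z -36.0 yawx 100.82 w 1.004 g 1.2 F [-0.   2.1 -1.3] q [-0.23  0.69 -0.25  0.63 -0.    1.15]
L [510.6 535.4 564.4]
35 8 [200.7 202.7 206. ]
83 7 [223.3 226.5 228.9]
95 16 [226.8 231.9 235.1]
107 18 [233.2 238.3 243.7]
119 46 [239.2 244.7 249.7]
131 42 [245.2 250.6 254.5]
143 78 [251.7 265.7 279.7]
155 28 [276.9 283.  289.4]
167 24 [282.6 288.3 295.5]
179 25 [290.6 294.7 299.2]
191 9 [295.1 296.9 300.8]
17 5 S med 179 L [540, 543, 633, 642]
25 13 S med 179 L [537, 540, 543, 546, 633, 636, 642, 645]
33 14 S med 180 L [537, 540, 543, 546, 633, 636, 642, 645]
41 14 S med 179 L [537, 540, 543, 546, 633, 636, 639, 645]
49 12 S med 178 L [540, 543, 546, 633, 636, 639, 642]
57 21 S med 178 L [513, 531, 534, 537, 540, 543, 546, 633, 636, 639, 642, 645, 648, 651]
65 58 S med 181 L [513, 519, 522, 525, 531, 534, 537, 540, 543, 546, 549, 552, 630, 633, 636, 639, 642, 645, 648, 651, 654, 657, 660]
73 43 S med 177 L [519, 522, 525, 528, 543, 546, 549, 552, 555, 558, 564, 573, 576, 579, 582, 585, 606, 621, 624, 627, 630, 633, 636, 654, 657, 660]
```

The lean is down to about 27° with only about 2 N. I'll continue.

Request:
jog_arm([
  [[-0.06,0,0.03],0],
  [[-0.06,0,0.03],0],
  [[-0.06,0,0.03],0],
  [[-0.06,0,0.03],0],
  [[-0.06,0,0.03],0],
  [[-0.06,0,0.03],0],
])

```text
time_s: 24.68
ee_pos: [618.6, -80.7, -40.4]
eef_rot: [2.002, 2.421, 0.0]
ft_force: [0.0, 2.7, 1.5]
grip_width: 1.002
grasp_force: 1.1
```

Request:
jog_arm([
  [[-0.04,0,0.06],0],
  [[-0.04,0,0.06],0],
  [[-0.04,0,0.06],0],
  [[-0.04,0,0.06],0],
  [[-0.04,0,0.04],0],
  [[0,0,0],0],
])

```text
time_s: 25.18
ee_pos: [619.1, -85.7, -47.9]
eef_rot: [-2.002, -2.421, 0.001]
ft_force: [-0.5, 0.9, -0.6]
grip_width: 1.001
grasp_force: 0.5
```

```bash
python3 -c "
from h import *
prof('p1.png'); fingers()"
```

```text
t 25.18 s 200.2 l 592.0 z -47.9 yawx 100.81 w 1.001 g 0.5 F [-0.5  0.9 -0.6] q [-0.26  0.71 -0.25  0.62 -0.    1.13]
L [510.5 535.6 563.6]
23 10 [211.9 215.1 215.7]
95 6 [231.2 232.3 234.3]
107 23 [233.8 236.6 240.1]
119 34 [235.8 239.3 243.1]
131 39 [238.7 242.1 247.3]
143 72 [242.9 253.  269.8]
155 34 [257.9 266.5 273.2]
167 25 [266.7 270.7 275. ]
179 22 [270.  273.7 277.9]
191 26 [271.3 275.8 283.2]
9 10 S med 193 L [540, 543, 546, 633, 636, 639, 642]
17 11 S med 192 L [537, 540, 543, 546, 633, 636, 642, 645]
25 14 S med 193 L [537, 540, 543, 546, 633, 636, 639, 645]
33 12 S med 194 L [537, 540, 543, 546, 633, 636, 639, 645]
41 10 S med 192 L [540, 543, 546, 633, 636, 639]
49 47 S med 198 L [510, 513, 516, 531, 534, 537, 540, 546, 549, 564, 630, 633, 636, 639, 642, 645, 648, 651, 654, 657]
57 50 S med 194 L [510, 513, 516, 522, 525, 528, 534, 540, 543, 546, 549, 591, 597, 600, 621, 627, 630, 633, 636, 642, 645, 648, 651, 654, 657]
65 64 S med 192 L [513, 516, 519, 522, 525, 528, 543, 546, 549, 552, 555, 558, 564, 570, 576, 579, 582, 585, 588, 591, 597, 603, 606, 618, 621, 624, 627, 630, 633, 651, 654, 657]
73 60 S med 189 L [516, 519, 522, 525, 528, 552, 555, 558, 561, 564, 567, 570, 576, 579, 582, 585, 588, 591, 594, 597, 600, 603, 606, 609, 612, 615, 618, 621, 624, 627, 630, 648, 651, 654, 657]
```

The lean is about 15° and the mouth is off the fence. Friction on the finger is holding the base edge, so I'll ease back to let it settle on its base.

Request:
jog_arm([
  [[0.06,0,0.02],0],
  [[0.1,0,0.02],0],
  [[0.2,0,0],0],
  [[0,0,0],0],
  [[0,0,0],0],
  [[0,0,0],0],
])

```text
time_s: 25.78
ee_pos: [618.0, -75.7, -48.1]
eef_rot: [-2.001, -2.422, -0.002]
ft_force: [0.5, 3.2, 4.2]
grip_width: 1.0
grasp_force: 1.6
```

```bash
python3 -c "
from h import *
prof('p2.png')"
```

```text
t 25.78 s 190.2 l 592.8 z -48.1 yawx 100.86 w 1.000 g 1.6 F [0.5 3.2 4.2] q [-0.24  0.7  -0.26  0.61  0.    1.14]
L [512.5 537.7 568.1]
11 8 [211.  211.8 214.4]
95 9 [215.3 219.8 223.2]
107 30 [214.1 218.4 223.3]
119 32 [214.9 219.3 223.1]
131 64 [212.8 223.9 238.3]
143 56 [218.  236.3 249.5]
155 25 [195.2 239.4 244.3]
167 20 [237.1 239.9 244.8]
179 17 [229.6 241.6 245.2]
191 30 [237.  243.  248.2]
```

View pics/p2.png

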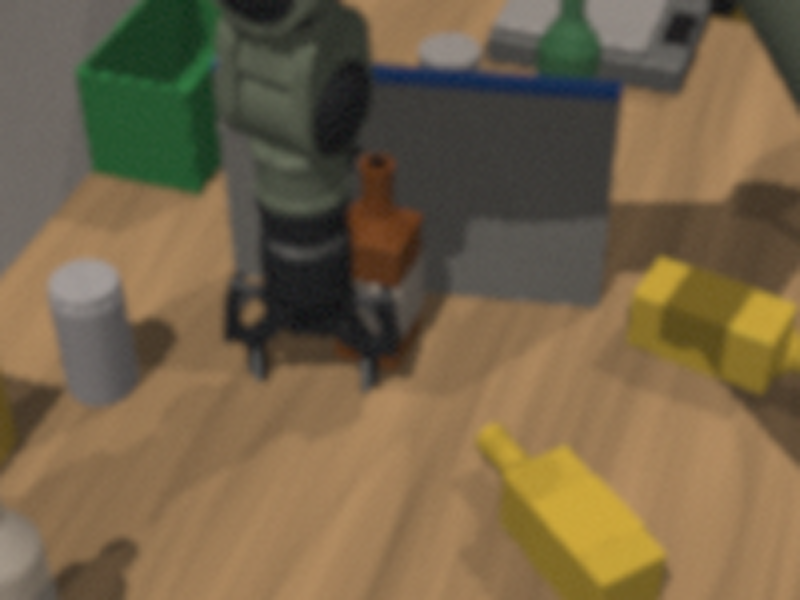

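The bottle looks nearly upright, but it seems slightly yawed and is still touching the finger. I'll back off farther and measure it free.

Request:
jog_arm([
  [[0.1,0,-0.04],0],
  [[0.2,0,0],0],
  [[0.4,0,0],0],
  [[0.4,0,0],0],
  [[0.4,0,0],0],
  [[0.2,0,0],0],
  [[0,0,0],0],
])

```text
time_s: 26.42
ee_pos: [608.9, -33.0, -47.6]
eef_rot: [-1.999, -2.423, 0.0]
ft_force: [0.2, 0.1, 0.6]
grip_width: 0.999
grasp_force: 0.0
```

```bash
cat >> h.py <<'E'
def upr():
    for nm in('side','top'):
        c=cam(nm); P=pts(c); S=P[...,:2]@n; L=P[...,:2]@e; Z=P[...,2]; hsv=cv2.cvtColor(c['frame'],cv2.COLOR_RGB2HSV)
        ok=(c['z_map']>0)&(S>150)&(S<319)&(L>480)&(L<610)&(Z>8)&(((hsv[...,1]>130)&(hsv[...,0]<18))|((hsv[...,1]<110)&(hsv[...,2]>150)))
        print(nm)
        for a,b in((8,40),(40,70),(70,100),(100,122),(122,140),(150,180),(182,200)):
            m=ok&(Z>=a)&(Z<b)
            if m.sum()>8:
                q=np.c_[S[m],L[m]].astype(np.float32); r=cv2.minAreaRect(q)
                print(a,b,m.sum(),'S',np.round(np.percentile(q[:,0],[3,50,97]),1),'L',np.round(np.percentile(q[:,1],[3,50,97]),1),'ctr',np.round(r[0],1),'size',np.round(r[1],1),'ang %.1f'%r[2])
E
python3 -c "
from h import *
st(); upr()
c=cam('side'); cv2.imwrite('pics/p3.png',cv2.resize(c['frame'][110:200,200:320],(800,600),interpolation=cv2.INTER_CUBIC)[:,:,::-1])"
```

```text
t 26.42 s 146.6 l 591.9 z -47.6 yawx 100.95 w 0.999 g 0.0 F [0.2 0.1 0.6] q [-0.18  0.69 -0.29  0.59  0.    1.2 ]
side
8 40 11 S [209.6 216.5 249.6] L [512.4 518.1 523.6] ctr [229.4 516.2] size [ 5.1 41.6] ang 73.2
70 100 27 S [211.7 216.3 228.2] L [521.4 545.  565.7] ctr [222.5 533.6] size [28.1 60.3] ang 25.6
100 122 89 S [210.  216.6 245.7] L [512.3 537.3 565.7] ctr [220.9 534.5] size [31.2 61.7] ang 23.5
122 140 153 S [211.  226.3 258.6] L [513.5 535.2 567.7] ctr [240.6 542.2] size [56.1 57.9] ang 79.0
150 180 53 S [229.9 234.7 239.3] L [533.6 542.7 553.9] ctr [206.1 554.2] size [20.9 81.5] ang 71.5
182 200 41 S [229.5 237.7 249.4] L [531.9 542.4 556.3] ctr [200.6 542.3] size [98.  26.4] ang 2.2
top
70 100 16 S [208.9 213.6 218. ] L [530.6 553.2 574.5] ctr [213.4 552. ] size [49.3  0.3] ang 78.2
100 122 25 S [208.9 238.4 259.8] L [510.5 514.6 524.1] ctr [233.6 516.5] size [ 7.9 56.5] ang 69.5
122 140 285 S [212.  235.6 272.5] L [513.4 534.6 573.7] ctr [242.4 543.3] size [59.6 58.9] ang 78.3
150 180 16 S [229.7 235.6 248.4] L [531.7 534.  541.6] ctr [238.4 535.3] size [ 5.4 21.9] ang 66.8
182 200 74 S [229.6 242.5 255. ] L [531.4 543.8 557.3] ctr [242.5 544.5] size [28. 27.] ang 52.1
```

View pics/p3.png

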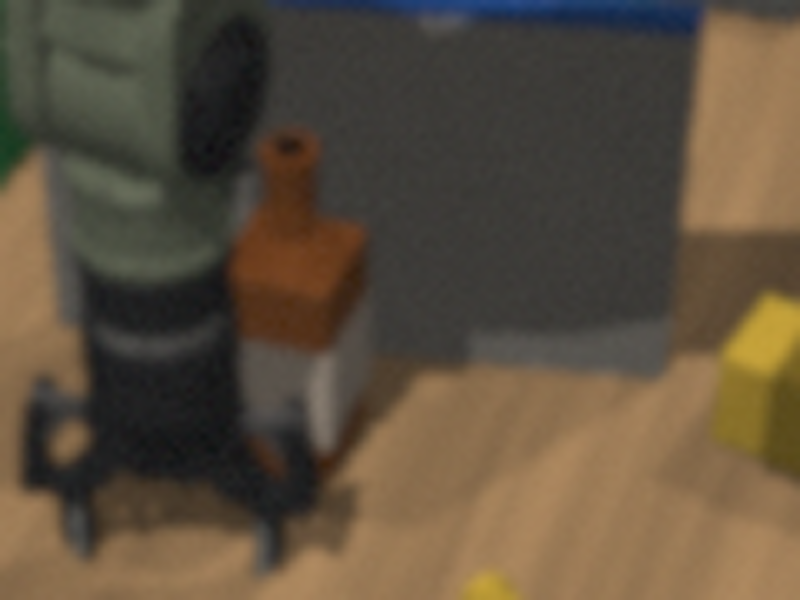

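The bottle stands upright at centre s 242, l 543, yawed about 12° with its low-l side nearer me. I'll move the gripper to the other side so that a finger pushes slightly off-centre on the low-l side. That turns the bottle square, and the palm still misses the neck.

Request:
jog_arm([
  [[0,-0.4,0],0],
  [[0,-0.6,0],0],
  [[0,-0.6,0],0],
  [[0,-0.6,0],0],
  [[0,-0.6,0],0],
  [[0,-0.6,0],0],
  [[0,-0.5,0],0],
  [[0,-0.28,0],0],
  [[0,0,0],0],
])

```text
time_s: 27.32
ee_pos: [505.5, -54.8, -47.5]
eef_rot: [-2.003, -2.419, 0.001]
ft_force: [0.5, 0.2, -0.6]
grip_width: 1.0
grasp_force: 0.0
```

Request:
jog_arm([
  [[-0.4,0,0],0.02],
  [[-0.5,0,0],0],
  [[-0.5,0,0],0],
  [[-0.3,0,0],0],
  [[0,0,0],0],
])

```text
time_s: 27.73
ee_pos: [516.2, -98.6, -47.4]
eef_rot: [2.007, 2.415, 0.0]
ft_force: [-0.6, -0.4, -0.4]
grip_width: 0.997
grasp_force: 0.0
```

```bash
python3 -c "
from h import *
st(); fingers(390,600)"
```

```text
t 27.73 s 193.6 l 488.6 z -47.4 yawx 100.56 w 0.997 g 0.0 F [-0.6 -0.4 -0.4] q [-0.33  0.57 -0.53  0.46 -0.    1.06]
9 9 S med 185 L [438, 441, 531, 534, 537]
17 8 S med 188 L [435, 438, 531, 534, 537, 540, 543]
25 15 S med 188 L [432, 435, 438, 441, 531, 534, 537, 540, 543]
33 14 S med 185 L [432, 435, 438, 441, 531, 534, 537, 540]
41 11 S med 186 L [435, 438, 441, 444, 531, 534, 537, 543, 546, 567]
49 37 S med 189 L [417, 426, 429, 432, 435, 438, 441, 444, 528, 531, 534, 537, 540, 543, 546, 549]
57 63 S med 187 L [417, 420, 423, 426, 429, 432, 435, 438, 441, 444, 447, 450, 453, 483, 492, 495, 528, 531, 534, 537, 540, 543, 546, 549, 552, 555, 558]
65 65 S med 186 L [417, 420, 423, 444, 447, 450, 453, 456, 459, 468, 471, 474, 477, 480, 486, 489, 495, 501, 504, 519, 522, 525, 528, 531, 534, 537, 543, 546, 549, 555, 558]
73 59 S med 182 L [417, 420, 423, 447, 450, 453, 456, 459, 462, 465, 471, 474, 477, 483, 486, 489, 492, 495, 501, 504, 507, 510, 513, 516, 519, 522, 525, 531, 534, 546, 549, 555, 558, 561]
```

Request:
jog_arm([
  [[-0.1,0,0],0],
  [[-0.1,0,0],0],
  [[-0.1,0,0],0],
  [[-0.08,0,0],0],
  [[-0.08,0,0],0],
  [[-0.08,0,0],0],
  [[-0.08,0,0],0],
  [[-0.08,0,0],0],
  [[-0.08,0,0],0],
  [[-0.08,0,0],0],
  [[0,0,0],0],
])

```text
time_s: 28.7
ee_pos: [519.1, -117.8, -47.4]
eef_rot: [2.005, 2.418, -0.0]
ft_force: [-1.2, 1.1, 0.0]
grip_width: 1.002
grasp_force: 0.0
```

```bash
python3 -c "
from h import *
st(); upr()"
```

```text
t 28.70 s 213.0 l 487.8 z -47.4 yawx 100.68 w 1.002 g 0.0 F [-1.2  1.1  0. ] q [-0.36  0.58 -0.51  0.47 -0.    1.02]
side
8 40 45 S [218.6 230.2 234.7] L [513.6 527.7 565.8] ctr [223.  538.3] size [23.1 55.9] ang 0.8
70 100 11 S [227.1 230.3 235.2] L [531.3 557.4 572.9] ctr [231.1 552.2] size [ 5.7 43.8] ang 5.5
100 122 76 S [225.5 229.3 234.2] L [526.8 552.  573.5] ctr [228.9 550.1] size [ 9.6 46.8] ang 8.6
122 140 119 S [226.2 235.2 272.3] L [527.3 552.9 578.5] ctr [252.7 552.9] size [53.4 52.7] ang 4.3
150 180 50 S [222.8 247.4 254.1] L [528.9 552.1 562.2] ctr [232. 534.] size [68.6 21.6] ang 43.4
182 200 31 S [204.  247.6 257.6] L [518.9 554.4 564.8] ctr [225.7 541.8] size [69.6 21.1] ang 27.4
top
```

The bottle has squared up and drifted to l≈552. I'll back off, recentre the finger on it, and continue.

Request:
jog_arm([
  [[0.1,0,0],0],
  [[0.1,0.1,0],0],
  [[0,0.2,0],0],
  [[0,0.26,0],0],
  [[-0.1,0,0],0],
  [[-0.08,0,0],0],
  [[-0.08,0,0],0],
  [[-0.08,0,0],0],
  [[-0.08,0,0],0],
  [[-0.08,0,0],0],
  [[-0.08,0,0],0],
  [[-0.08,0,0],0],
  [[0,0,0],0],
])

```text
time_s: 29.88
ee_pos: [535.0, -126.7, -47.4]
eef_rot: [2.005, 2.418, -0.001]
ft_force: [-1.1, 0.4, -0.7]
grip_width: 1.002
grasp_force: 0.0
```

```bash
python3 -c "
from h import *
st(); upr(); fingers(390,600)" | cut -c1-160
```

```text
t 29.88 s 224.8 l 501.7 z -47.4 yawx 100.66 w 1.002 g 0.0 F [-1.1  0.4 -0.7] q [-0.37  0.61 -0.47  0.5  -0.    1.02]
side
8 40 54 S [235.9 241.7 246.9] L [515.5 531.2 571.5] ctr [238.8 543.1] size [13.2 56.5] ang 8.6
100 122 69 S [239.  243.7 248.3] L [542.7 562.8 585.3] ctr [241.4 564. ] size [12.2 43.8] ang 6.3
122 140 103 S [241.3 246.8 277.1] L [542.6 569.5 591.3] ctr [268.9 568.1] size [56.4 50.2] ang 9.7
150 180 60 S [250.  265.4 274.7] L [546.4 567.5 578.8] ctr [251.9 547.4] size [67.2 28.3] ang 44.5
182 200 32 S [260.1 265.  275.9] L [564.1 572.6 583.8] ctr [267.6 574.4] size [17.9 19.8] ang 12.4
top
9 6 S med 217 L [450, 456, 543, 546, 555]
17 14 S med 216 L [447, 450, 453, 456, 543, 546, 549, 552, 555]
25 15 S med 216 L [444, 447, 450, 453, 456, 543, 546, 549, 555]
33 13 S med 219 L [447, 450, 453, 456, 543, 549, 555]
41 18 S med 217 L [435, 441, 444, 447, 450, 453, 456, 543, 546, 549, 552, 558, 561, 579]
49 37 S med 220 L [432, 438, 441, 444, 447, 450, 453, 456, 459, 465, 543, 546, 549, 552, 555, 561, 567, 576, 579]
57 61 S med 221 L [429, 432, 435, 441, 444, 447, 450, 453, 456, 465, 537, 543, 546, 549, 552, 555, 558, 561, 564, 567, 570, 576, 579, 582]
65 76 S med 217 L [429, 432, 438, 456, 459, 462, 465, 468, 471, 474, 483, 486, 492, 495, 498, 501, 504, 507, 510, 516, 528, 531, 534, 537, 540, 543, 546, 549, 5
73 56 S med 214 L [429, 432, 435, 438, 459, 462, 465, 468, 471, 474, 477, 480, 486, 489, 492, 495, 498, 501, 504, 507, 510, 519, 522, 525, 528, 531, 534, 537, 5
```

The upper gripper body is nudging the bottle sideways: the base is at l≈543 but the top at l≈570. I'll back straight off now and push with the gripper about 22 mm higher, so its wide body stays above the shoulder.

Request:
jog_arm([
  [[0.06,-0.02,0],0],
  [[0.08,-0.02,0],0],
  [[0.1,-0.04,0],0],
  [[0.2,0,0],0],
  [[0.4,0,0],0],
  [[0.4,0,0],0],
  [[0.4,0,0],0],
  [[0,0,-0.4],0],
  [[0,0,-0.48],0],
  [[0,0,0],0],
])

```text
time_s: 30.87
ee_pos: [527.0, -86.1, -23.2]
eef_rot: [2.001, 2.418, 0.002]
ft_force: [1.4, -0.4, 0.9]
grip_width: 1.002
grasp_force: 0.0
```

```bash
python3 -c "
from h import *
st(); upr(); fingers(390,600)" | cut -c1-160
```

```text
t 30.87 s 183.3 l 501.5 z -23.2 yawx 100.77 w 1.002 g 0.0 F [ 1.4 -0.4  0.9] q [-0.3   0.55 -0.5   0.52 -0.    1.08]
side
8 40 36 S [237.  241.2 245. ] L [515.4 529.1 546.4] ctr [240.  530.9] size [ 7.9 31.9] ang 6.2
100 122 34 S [234.7 238.5 244.2] L [548.5 558.4 568.4] ctr [238.6 558.4] size [ 7.7 20.8] ang 16.0
122 140 69 S [236.  248.8 286.9] L [547.8 561.7 572.9] ctr [265.5 560.8] size [63.  23.6] ang 9.7
top
122 140 36 S [281.3 291.7 297.1] L [515.3 523.7 538. ] ctr [292.8 525.5] size [29.8 13.3] ang 62.1
33 8 S med 175 L [444, 450, 456, 543, 546, 549]
41 13 S med 176 L [444, 450, 453, 456, 543, 546, 549, 555]
49 13 S med 176 L [444, 447, 450, 453, 456, 543, 546, 549, 552, 555]
57 13 S med 175 L [447, 450, 453, 456, 543, 546, 549, 552]
65 12 S med 175 L [435, 441, 444, 453, 456, 543, 546, 549, 552, 561]
73 37 S med 176 L [432, 435, 441, 444, 447, 450, 453, 456, 462, 540, 543, 546, 549, 552, 555, 558, 567]
```

It is standing upright again (centre l≈544, back face s≈239). I'll recentre and push on at the raised height.

Request:
jog_arm([
  [[0,-0.28,0],0],
  [[-0.4,0,0],0],
  [[-0.4,0,0],0],
  [[-0.4,0,0],0],
  [[-0.3,0,0],0],
  [[-0.1,0,0],0],
  [[-0.08,0,0],0],
  [[-0.08,0,0],0],
  [[-0.08,0,0],0],
  [[-0.08,0,0],0],
  [[-0.08,0,0],0],
  [[0,0,0],0],
])

```text
time_s: 32.02
ee_pos: [527.7, -136.6, -25.5]
eef_rot: [2.004, 2.419, -0.0]
ft_force: [-0.2, 1.0, 0.4]
grip_width: 1.002
grasp_force: 0.3
```

```bash
python3 -c "
from h import *
st(); upr()" | cut -c1-160
```

```text
t 32.02 s 233.1 l 492.7 z -25.5 yawx 100.71 w 1.002 g 0.3 F [-0.2  1.   0.4] q [-0.39  0.57 -0.46  0.54 -0.    1.  ]
side
8 40 58 S [240.7 245.4 251.2] L [515.6 533.6 572.1] ctr [245.7 541.1] size [18.1 61.7] ang 18.0
100 122 20 S [249.2 253.3 257.7] L [533.9 567.2 571. ] ctr [255.4 552.6] size [ 8.8 37.3] ang 7.1
122 140 88 S [250.2 257.4 285.3] L [533.9 554.5 572.6] ctr [273.2 555.1] size [55.9 37.1] ang 8.7
150 180 53 S [268.6 276.5 281.4] L [534.  545.8 555.6] ctr [252.8 531.4] size [74.5 22.2] ang 27.8
182 200 25 S [274.3 278.5 286.8] L [539.9 547.4 557. ] ctr [280.9 548.5] size [18.2 12.7] ang 82.2
top
```

Request:
jog_arm([
  [[-0.06,0,0],0],
  [[-0.06,0,0],0],
  [[-0.06,0,0],0],
  [[-0.06,0,0],0],
  [[0,0,0],0],
])

```text
time_s: 32.53
ee_pos: [528.7, -142.5, -25.5]
eef_rot: [-2.005, -2.419, -0.0]
ft_force: [-0.7, 1.8, 0.4]
grip_width: 0.999
grasp_force: 0.0
```

Request:
jog_arm([
  [[-0.06,0,0],0],
  [[-0.06,0,0],0],
  [[0,0,0],0],
])

```text
time_s: 32.78
ee_pos: [528.2, -144.0, -26.1]
eef_rot: [-2.001, -2.417, -0.001]
ft_force: [-1.5, 6.1, -1.4]
grip_width: 1.0
grasp_force: 0.0
```

```bash
python3 -c "
from h import *
st(); upr()" | cut -c1-160
```

```text
t 32.78 s 240.5 l 491.8 z -26.1 yawx 100.76 w 1.000 g 0.0 F [-1.5  6.1 -1.4] q [-0.4   0.57 -0.46  0.55  0.    0.98]
side
8 40 48 S [250.3 253.9 259.7] L [514.2 541.9 570.1] ctr [255. 542.] size [ 8.1 56.8] ang 6.7
100 122 20 S [254.1 258.3 264. ] L [531.5 562.7 568.5] ctr [260.2 550.1] size [ 7.9 37.4] ang 9.3
122 140 91 S [256.9 263.9 296.7] L [531.9 555.3 572.4] ctr [281.1 553. ] size [54.2 40.7] ang 4.3
150 180 54 S [276.2 281.  287.5] L [534.4 543.8 554.6] ctr [281.2 544.5] size [12.3 20.9] ang 3.7
182 200 28 S [278.  281.8 287.3] L [536.9 545.8 555. ] ctr [283.5 547.2] size [11.7 20.9] ang 2.1
top
```

The top touches the fence at about 6 N and the base is about 7 mm short. I'll back off to let it sit, lower 10 mm, and push again nearer the base.

Request:
jog_arm([
  [[0.1,0,0],0],
  [[0.2,-0.12,0],0],
  [[0.3,0,0.2],0],
  [[0,0,0.2],0],
  [[-0.3,0,0],0],
  [[-0.1,0,0],0],
  [[-0.06,0,0],0],
  [[-0.06,0,0],0],
  [[0,0,0],0],
])

```text
time_s: 33.63
ee_pos: [525.7, -144.2, -35.6]
eef_rot: [-2.005, -2.418, -0.0]
ft_force: [-0.5, 0.8, -0.6]
grip_width: 0.999
grasp_force: 0.0
```

Request:
jog_arm([
  [[-0.06,0,0],0],
  [[-0.06,0,0],0],
  [[0,0,0],0],
])

```text
time_s: 33.88
ee_pos: [524.9, -145.1, -36.1]
eef_rot: [-2.001, -2.417, -0.001]
ft_force: [-3.9, 5.8, -0.7]
grip_width: 1.001
grasp_force: 0.0
```

```bash
python3 -c "
from h import *
st(); upr()" | cut -c1-160
```

```text
t 33.88 s 241.0 l 488.4 z -36.1 yawx 100.77 w 1.001 g 0.0 F [-3.9  5.8 -0.7] q [-0.41  0.58 -0.47  0.52  0.    0.98]
side
8 40 45 S [251.  256.  259.8] L [517.5 552.7 570.8] ctr [255.2 545.7] size [ 8.5 57. ] ang 3.0
100 122 53 S [254.9 260.2 262.8] L [528.  554.8 572.3] ctr [258.8 550. ] size [ 9.2 44.8] ang 5.0
122 140 108 S [256.8 264.7 295.1] L [528.4 553.6 575.9] ctr [280.5 552.7] size [51.6 49.2] ang 4.2
150 180 45 S [277.3 280.8 288.3] L [539.4 547.7 558. ] ctr [283.  549.9] size [12.2 24. ] ang 4.2
182 200 30 S [277.2 282.8 289.5] L [540.9 550.7 561. ] ctr [283.6 550.4] size [12.1 20.9] ang 16.1
top
```

The gripper body is contacting again (sideways force about 4 N), so this orientation is poor for the last 5 mm. I'll turn a quarter turn after all. The open finger's back and knuckle then lead at about 55–65 mm height, with the palm well behind.

Request:
jog_arm([
  [[0.1,-0.02,0],0],
  [[0.2,-0.02,0],0],
  [[0.5,0,0],0],
  [[0.8,0,0],0],
  [[0.8,0,0],0],
  [[0.8,0,0],0],
  [[0,0.6,0],0],
  [[0,0.6,0],0],
  [[0,0.6,0],0],
  [[0,0.64,0],0],
  [[0,0,0],-1],
  [[0,0,0],-1],
  [[0,0,0],-1],
  [[0,0,0],-1],
  [[0,0,0],-1],
  [[0,0,0],-1],
  [[0,0,0],-1],
  [[0,0,0],-1],
])

```text
time_s: 35.48
ee_pos: [571.1, -56.5, -35.1]
eef_rot: [0.839, 3.026, -0.0]
ft_force: [-0.1, 0.7, -0.3]
grip_width: 0.998
grasp_force: 0.0
```

Request:
jog_arm([
  [[0,0,0],-1],
  [[0,0,0],-1],
  [[0,0,0],-1],
  [[0,0,0],-1],
  [[0,0,0],-1],
  [[0,0,0],-1],
  [[0,0,0],-1],
  [[0,0,0.2],0],
  [[0,0,0.2],0],
  [[0,0,0],0],
])

```text
time_s: 36.32
ee_pos: [569.9, -56.6, -46.5]
eef_rot: [0.29, -3.127, -0.0]
ft_force: [-0.7, 0.4, -0.4]
grip_width: 1.0
grasp_force: 0.0
```

```bash
python3 -c "
from h import *
st(); upr()
c=cam('side'); P=pts(c); S=P[...,:2]@n; L=P[...,:2]@e; Z=P[...,2]
hsv=cv2.cvtColor(c['frame'],cv2.COLOR_RGB2HSV)
ok=(c['z_map']>0)&(S>60)&(S<238)&(L>500)&(L<590)&(Z>4)&(hsv[...,1]<75)&(hsv[...,2]<150)
for a in range(4,140,8):
    m=ok&(Z>=a)&(Z<a+8)
    if m.sum()>2: print(a+4,m.sum(),'L',np.round(np.percentile(L[m],[2,50,98])),'S',np.round(np.percentile(S[m],[1,50,99])))
" | cut -c1-160
```

```text
t 36.32 s 162.5 l 549.1 z -46.5 yawx -169.40 w 1.000 g 0.0 F [-0.7  0.4 -0.4] q [-0.23  0.64 -0.4   0.54 -0.   -0.41]
side
8 40 26 S [253.9 256.2 259.5] L [517.1 524.5 538.5] ctr [256.3 527.9] size [ 6.4 21.8] ang 2.6
100 122 16 S [253.6 256.6 259.1] L [517.3 520.6 523.8] ctr [256.  520.2] size [4.3 7.9] ang 24.5
122 140 39 S [255.8 278.4 307.3] L [516.2 521.7 527.6] ctr [280.8 522.2] size [56.3 10.1] ang 8.1
top
100 122 31 S [250.2 252.4 302.5] L [516.8 527.9 564.8] ctr [265.7 531.9] size [36.6 77.3] ang 48.0
122 140 277 S [251.7 271.4 309.2] L [518.3 537.4 576.2] ctr [281.1 547.6] size [60.  60.2] ang 3.2
150 180 21 S [268.4 273.5 287.3] L [534.7 537.4 550.5] ctr [276.3 541.3] size [ 9.7 25.1] ang 52.3
182 200 69 S [268.1 279.6 293.4] L [535.2 546.9 559. ] ctr [280.7 546.9] size [25.3 25.3] ang 78.4
8 6 L [540. 542. 552.] S [111. 162. 211.]
16 8 L [537. 546. 552.] S [109. 110. 115.]
24 10 L [539. 545. 556.] S [107. 109. 119.]
32 5 L [538. 549. 551.] S [105. 109. 203.]
56 24 L [536. 547. 556.] S [ 90.  93. 107.]
64 11 L [532. 544. 555.] S [ 92.  98. 128.]
72 17 L [530. 536. 553.] S [ 90. 123. 174.]
80 30 L [529. 538. 559.] S [ 91.  98. 151.]
88 29 L [530. 545. 562.] S [ 92.  98. 146.]
96 33 L [530. 539. 563.] S [ 94. 126. 157.]
104 51 L [535. 546. 557.] S [ 94. 103. 138.]
112 15 L [537. 549. 555.] S [ 98. 127. 131.]
120 24 L [526. 545. 561.] S [125. 129. 135.]
128 41 L [510. 536. 573.] S [125. 133. 164.]
136 44 L [510. 539. 576.] S [126. 134. 165.]
```

The bottle is upright with about 8 mm to go and 3° of yaw, and the finger is centred on it. I'll push in slowly.

Request:
jog_arm([
  [[0,-0.2,0],0],
  [[0,-0.2,0],0],
  [[0,-0.2,0],0],
  [[0,-0.06,0],0],
  [[0,-0.06,0],0],
  [[0,-0.06,0],0],
  [[0,-0.06,0],0],
  [[0,0,0],0],
])

```text
time_s: 37.13
ee_pos: [574.6, -78.0, -45.5]
eef_rot: [-0.293, 3.128, -0.0]
ft_force: [-0.2, 1.3, -0.7]
grip_width: 0.999
grasp_force: 0.0
```

Request:
jog_arm([
  [[0,-0.06,0],0],
  [[0,-0.06,0],0],
  [[0,-0.06,0],0],
  [[0,0,0],0],
])

```text
time_s: 37.47
ee_pos: [575.1, -79.4, -45.4]
eef_rot: [-0.296, 3.127, 0.008]
ft_force: [0.8, 9.8, 2.1]
grip_width: 0.998
grasp_force: 0.0
```

```bash
python3 -c "
from h import *
st(); upr()" | cut -c1-160
```

```text
t 37.47 s 185.8 l 550.1 z -45.4 yawx -169.18 w 0.998 g 0.0 F [0.8 9.8 2.1] q [-0.27  0.64 -0.38  0.55  0.01 -0.46]
side
8 40 27 S [258.6 262.4 268.8] L [517.  528.3 539.7] ctr [262.8 526.9] size [11.6 25.2] ang 10.2
122 140 37 S [261.2 284.9 312.5] L [516.  521.1 526.8] ctr [290.4 520.1] size [58.4 10.3] ang 8.3
top
100 122 26 S [258.7 260.8 307.8] L [516.7 518.2 551.1] ctr [276.3 524.1] size [28.6 63. ] ang 54.0
122 140 231 S [259.9 281.8 317.1] L [517.5 532.2 574.2] ctr [288.7 546.9] size [60.1 59.8] ang 89.9
150 180 19 S [276.  279.3 290.6] L [533.8 537.4 549.4] ctr [281.7 539.9] size [ 6.9 21.6] ang 44.4
182 200 70 S [276.3 288.5 301.9] L [533.6 545.5 560. ] ctr [289.2 546.6] size [27.2 25.5] ang 34.6
```

It is flush: yaw about 0, upright, and the face at the fence. I'll ease the push to a few newtons and hold for a second.

Request:
jog_arm([
  [[0,0.05,0],0],
  [[0,0,0],0],
  [[0,0,0],0],
])

```text
time_s: 37.82
ee_pos: [574.9, -79.7, -45.6]
eef_rot: [0.295, -3.128, -0.003]
ft_force: [0.3, 6.6, 1.1]
grip_width: 0.999
grasp_force: 0.0
```

Request:
jog_arm([
  [[0,0,0],0],
  [[0,0,0],0],
  [[0,0,0],0],
  [[0,0,0],0],
  [[0,0,0],0],
  [[0,0,0],0],
  [[0,0,0],0],
])

```text
time_s: 38.4
ee_pos: [574.9, -79.6, -45.5]
eef_rot: [0.295, -3.128, -0.004]
ft_force: [-0.1, 6.2, 1.6]
grip_width: 0.998
grasp_force: 0.0
```

Request:
jog_arm([
  [[0,0,0],0],
  [[0,0,0],0],
  [[0,0,0],0],
  [[0,0,0],0],
  [[0,0,0],0],
  [[0,0,0],0],
  [[0,0,0],0],
  [[0,0,0],0],
])

```text
time_s: 39.07
ee_pos: [574.9, -79.6, -45.5]
eef_rot: [0.295, -3.128, -0.004]
ft_force: [0.0, 6.7, 2.0]
grip_width: 0.998
grasp_force: 0.0
```

Request:
jog_arm([
  [[0,0.04,0],0],
  [[0,0.06,0],0],
  [[0,0.1,0],0],
  [[0,0.3,0],0],
  [[0,0.6,0],0],
  [[0,0.8,0],0],
  [[0,0.8,0],0],
  [[0,0.4,-0.6],0],
  [[0,0.4,-0.8],0],
  [[0,0.4,-0.8],0],
  [[0,0,-0.8],0],
  [[0,0,0],0],
  [[0,0,0],0],
])

```text
time_s: 40.15
ee_pos: [557.8, 15.8, 30.6]
eef_rot: [-0.295, 3.125, -0.001]
ft_force: [-0.1, -0.7, -0.9]
grip_width: 1.002
grasp_force: 0.0
```

```bash
python3 -c "
from h import *
st(); upr()
a=np.load('top0.npz')['frame'].astype(int); b=cam('top')['frame'].astype(int)
d=(np.abs(a-b).sum(2)>120)
for k,(u,v) in dict(can=(252,105),pet=(158,128),egg=(131,168),clamp=(118,217),green=(410,192),jar=(400,155),yel=(236,240),yel2=(322,262),red=(145,277)).items(): print(k,d[v-14:v+14,u-14:u+14].mean().round(3))" | cut -c1-160
```

```text
t 40.15 s 89.1 l 550.9 z 30.6 yawx -169.23 w 1.002 g 0.0 F [-0.1 -0.7 -0.9] q [-0.1   0.5  -0.39  0.68 -0.   -0.29]
side
8 40 40 S [259.9 261.7 265.5] L [517.9 535.5 553.7] ctr [261.2 538. ] size [40.3  8.7] ang 88.2
100 122 36 S [259.2 263.3 266.7] L [517.9 528.3 538.6] ctr [262.2 525.9] size [11.  24.3] ang 15.3
122 140 76 S [260.7 274.3 308.6] L [516.3 526.  539.8] ctr [289.6 526.7] size [25.9 58.5] ang 82.7
150 180 19 S [278.3 282.3 284.9] L [534.4 537.8 541.1] ctr [281.7 537.5] size [7.1 6.7] ang 8.7
top
100 122 34 S [258.5 259.4 306.4] L [516.7 521.5 571.4] ctr [271.  532.4] size [36.6 75.7] ang 43.1
122 140 273 S [259.6 278.9 316. ] L [517.6 536.  575. ] ctr [239.7 546.3] size [157.9  59.4] ang 0.2
150 180 20 S [276.1 280.4 290.7] L [534.1 537.5 549.2] ctr [281.7 539.7] size [ 6.1 21.6] ang 45.8
182 200 69 S [276.1 288.2 301.1] L [533.7 544.6 559.3] ctr [288.8 546.4] size [27.9 25.5] ang 32.6
can 0.0
pet 0.0
egg 0.004
clamp 0.013
green 0.0
jar 0.0
yel 0.705
yel2 0.001
red 0.163
```

```bash
python3 -c "
from h import *
a=np.load('side0.npz')['frame']; b=cam('side')['frame']
for nm,f in(('a',a),('b',b)):
    h=cv2.cvtColor(f,cv2.COLOR_RGB2HSV); 
    for x0,y0,x1,y1,lo,hi in((262,190,325,250,22,32),(300,150,350,190,22,32),(285,265,325,350,170,180)):
        m=(h[y0:y1,x0:x1,0]>=lo)&(h[y0:y1,x0:x1,0]<=hi)&(h[y0:y1,x0:x1,1]>170); v,u=np.nonzero(m); print(nm,m.sum(),u.mean()+x0,v.mean()+y0)
ctrl.job_done()"
```

```text
a 1094 293.5338208409506 222.37385740402195
a 777 326.6975546975547 170.64478764478764
a 1 312.0 337.0
b 1096 293.6058394160584 222.5675182481752
b 881 328.3371169125993 170.61748013620885
b 1 307.0 336.0
the job is handed in; nothing more can be done
```

The amber bottle is standing upright, flat and snug against the fence, and the job is handed in. It leaned there unaided first, then was pushed in (rocking back off the fence a few times while sliding) and held at about 6.5 N for over a second. The checks I made after backing off showed nothing else moved, though the arm hid the red look-alike. I viewed 11 pictures, one over the limit of 10.

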